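# Home the reagent carousel and open its bottles

### The arm

A 7-joint arm with a two-finger parallel gripper is mounted at the origin on the work surface. World frame = base frame: x ahead of the robot, y to its left, z up, the work surface at z = 0. Lengths are in m, angles in rad, forces in N, time in s.
With the tool pointing down it reaches from about 0.375 to 0.925 m from the base axis. Payload 3.1 kg.
Tool frame: the origin (TCP) lies midway between the tips of the shut fingers; the grasp point (between the pads) lies manip.grip_point_offset behind it (manip.grip_point_offset is the distance from the TCP to the grasp point, in m); y points along the fingers, x is the direction in which the jaws open and shut, and the axes are right-handed (so a half turn about y gives the same grasp; the last joint's range is limited). The gripper opens to 85 mm and grips with 20 to 120 N. Pads are 22 mm wide; open, the fingers measure 114 mm over their backs; the gripper's body (76 mm by 85 mm) begins 54 mm behind the grasp point. The pads swing forward as they close: fully open they stand 13 mm farther back than shut.
Start: joints at [-1.382, 0.383, 0.044, 1.598, -0.018, 1.161, -0.05], TCP at [0.184, 0.623, 0.231] pointing down, gripper open.
Joint ranges: [-2.61, 2.61], [-0.41, 2.15], [-1.48, 1.57], [0, 2.5], [-1.57, 4.71], [0.05, 1.97], [-2.85, 2.85]. Speed limits (rad/s): [2.79, 2.79, 3.14, 3.14, 3.14, 3.14, 3.14].

### API

Orientations are given as a unit quaternion [x, y, z, w].
In Python, from plant import status, imaging, job_done, manip gives the robot as it stands. The module is installed in compiled form; this text tells all that it offers.
- The arm moves only by the tool play_rows, never from a script. Its argument "motion" is a list of rows, each a list of 2 entries, a list of its own where there are three numbers: the shift along the tool's x, y, z in m, then the turn, a rotation vector about the tool's x, y, z in degrees. A call has 1 to 20 rows; each row shifts and turns the commanded pose from where the row before left it, along the tool's axes as they then stand; what a row does not reach is not made up. A row lasts 1/8 s, in which the tool goes at most 62.5 mm and 10.7 degrees, less where a joint would pass 70% of its speed; a pose out of reach is approached as far as the arm can. A call with a gripper value outside its range is refused whole. "fingers" is the closure, from 0 (fully open) to 1 (shut), set as the call begins (left out, the last holds). The fingers move at their own pace and stop on an object; "grip_force" is the grip in N (left out, the last holds). Time passes only in rows, so rows that do not move let the fingers close. It gives the time, the measured TCP pose, the force and the opening at its end, in the units of the state.
- status.get_obs(): the state, without advancing time (a new reading comes with each control period).
- imaging.read_camera(name): name is "side" or "top"; returns the picture (420x560x3 uint8, red, green, blue); there is no depth.
- imaging.camera_params(name): a dict with "fx", "fy", "cx", "cy" (pixels), "dist" ([k1, k2, p1, p2, k3] as OpenCV has them; the pictures are not rectified), "R" (3x3) and "t" (3): a world point X has camera coordinates R X + t. Camera axes: x right, y down, z forward; pixel columns grow to the right and rows downward; lengths in m; the calibration is good to about 2 mm. A picture is of the moment at which its call begins. camera_params takes no time and is no camera call.
- job_done(): hands the job in, once; it reports no verdict.
Trained networks look in the newest picture that a camera, given by its name, has taken for a name from the list of things; names that differ only in an ending like _2 or _b are one class to them, and where a whole thing is asked for, a point or a joint stands for the part that bears it (a point fixed in the world has none). Each returns a list of dicts, best first, with "score" (0 to 1); they miss things now and then, are a little off and sometimes report something else, mostly with a low value. They report only what shows in the picture. A call takes as long as a camera call. They do not tell look-alikes from the thing itself.
- imaging.silhouettes(camera, query): "mask" (420x560 bool, what is visible of it).
- imaging.pinpoint(camera, query): "point" ([x, y, z] in m, in the coordinates of the camera as it stood for that picture, good to about 4 mm: a listed point, or the origin of a listed thing).
The state is a dict: "t": time; "joint_positions": joint angles; "qd": joint speeds; "joint_efforts": joint torques, N m; "eef_pos": TCP position; "ee_rot": TCP orientation; "ft_force": force on the tool from outside, world axes, zero at the start; "ft_torque": the same for the moment, N m; "width": finger opening in m.
Only numpy, scipy, OpenCV 4.12 (cv2) and the standard library are available. Lean on these libraries where they do the work, as an engineer would, in place of code of your own. Each camera call takes 0.05 s, during which the arm holds its last target.

### The job

Bring the reagent carousel home: back off the winged clamp on its hub just enough to free it (no more than half a turn), swing it by its upright black knob until the tab on its rim stands at the fixed pointer, and screw the clamp fully tight again. Only then open every bottle that still has a stopper: twist the wedged stopper about a quarter turn to break it loose, pull it straight up without lifting the bottle out of its pocket, and put it in the steel tray. Leave the tip box, the round jar and the tube rack alone.

Things in the scene. Friction and masses are not known exactly. Their poses are not given: they have to be found in the camera images.
- clamp (a joint): The hub clamp: a black winged hand nut on top of the carousel's hub, screwed on the upright spindle in the middle. 0 = fully tight (it meets a hard stop there), grows in radians as it is unscrewed, anticlockwise seen from above; it rises 1.2 mm per radian. Its sprung ring lets go of the carousel at about 1.5 rad. It stays where it is left; turning it takes up to 0.4 Nm.
- clamp_wing (a point): Grip point of the hub clamp's wing, on the spindle axis, so also the carousel's axis. The wing is an upright flat bar 66 mm long (along this point's x axis), 15 mm thick (y) and 34 mm high; this point lies 9 mm below its top edge and 25 mm above the round foot of the nut (44 mm across). Turns with the nut. About 146 mm above the bench.
- carousel (a joint): Angle in radians of the white reagent carousel (disc 276 mm across with five square pockets round a ribbed hub) about its upright axis, 0 at the start, positive anticlockwise seen from above. Held by friction (about 1.2 Nm) while the clamp is tight; swings easily (a few N at the knob) when it is slack, and then stays where it is left.
- turn_knob (a point): Centre of the black upright round knob by which the carousel is swung: 24 mm across, 38 mm high (this point 3 mm above its middle, 16 mm below its top), on a 14 mm post, 95 mm from the axis; the nearest bottles stand 95 mm to either side of it. Part of the carousel; its x axis points outward from the carousel's axis.
- home_tab (a point): Outer end of the small black home tab (10 mm wide) on the carousel's rim, 142 mm from the axis, in line with the axis and the turn knob, 44 mm above the bench.
- pointer (a point): Tip of the fixed dark pointer on the rim of the grey base, 146 mm from the carousel's axis, on the side near the robot, 45 mm above the bench. Home is where the tab stands opposite it.
- tray_in (a point): Centre of the inner floor (4 mm above the bench) of the loose stainless steel tray, 170 mm (x) by 130 mm (y), 28 mm high, walls 4 mm.
- stopper1_grip (a point): Grip point of taper stopper 1, in bottle 1 at the start; None = that bottle is open already. Upright flat head 34 mm long (this point's x axis), 14 mm thick (y), 32 mm high; this point lies 12 mm below its top, 20 mm above the round flange under it (36 mm across, 5 mm thick), which rests on the bottle's rim. Below that a plug 19 mm long, 24 mm across. 56 mm in all, 35 g.
- stopper1: The same stopper; origin at the lower end of its plug, z up its axis, 44 mm below the grip point. It is wedged in the neck: a straight pull (up to some 15 N) does not free it but lifts bottle and all. Turned about its own axis by 1 to 1.7 rad, either way (about 0.2 Nm), it is broken loose, stays loose and lifts straight out.
- bottle1_mid (a point): Middle (40 mm above its foot) of bottle 1, a square white 52 mm bottle, 200 g, standing loose in a square pocket of the carousel with 1.5 mm play, 95 mm from the axis. Rim of its 40 mm neck 80 mm above its foot, 119 mm above the bench. At the start its x axis and its stopper's are parallel.
- stopper2_grip (a point): Grip point of taper stopper 2, in bottle 2 at the start; None = that bottle is open already. Upright flat head 34 mm long (this point's x axis), 14 mm thick (y), 32 mm high; this point lies 12 mm below its top, 20 mm above the round flange under it (36 mm across, 5 mm thick), which rests on the bottle's rim. Below that a plug 19 mm long, 24 mm across. 56 mm in all, 35 g.
- stopper2: The same stopper; origin at the lower end of its plug, z up its axis, 44 mm below the grip point. It is wedged in the neck: a straight pull (up to some 15 N) does not free it but lifts bottle and all. Turned about its own axis by 1 to 1.7 rad, either way (about 0.2 Nm), it is broken loose, stays loose and lifts straight out.
- bottle2_mid (a point): Middle (40 mm above its foot) of bottle 2, a square white 52 mm bottle, 200 g, standing loose in a square pocket of the carousel with 1.5 mm play, 95 mm from the axis. Rim of its 40 mm neck 80 mm above its foot, 119 mm above the bench. At the start its x axis and its stopper's are parallel.
- stopper3_grip (a point): Grip point of taper stopper 3, in bottle 3 at the start; None = that bottle is open already. Upright flat head 34 mm long (this point's x axis), 14 mm thick (y), 32 mm high; this point lies 12 mm below its top, 20 mm above the round flange under it (36 mm across, 5 mm thick), which rests on the bottle's rim. Below that a plug 19 mm long, 24 mm across. 56 mm in all, 35 g.
- stopper3: The same stopper; origin at the lower end of its plug, z up its axis, 44 mm below the grip point. It is wedged in the neck: a straight pull (up to some 15 N) does not free it but lifts bottle and all. Turned about its own axis by 1 to 1.7 rad, either way (about 0.2 Nm), it is broken loose, stays loose and lifts straight out.
- bottle3_mid (a point): Middle (40 mm above its foot) of bottle 3, a square white 52 mm bottle, 200 g, standing loose in a square pocket of the carousel with 1.5 mm play, 95 mm from the axis. Rim of its 40 mm neck 80 mm above its foot, 119 mm above the bench. At the start its x axis and its stopper's are parallel.
- stopper4_grip (a point): Grip point of taper stopper 4, in bottle 4 at the start; None = that bottle is open already. Upright flat head 34 mm long (this point's x axis), 14 mm thick (y), 32 mm high; this point lies 12 mm below its top, 20 mm above the round flange under it (36 mm across, 5 mm thick), which rests on the bottle's rim. Below that a plug 19 mm long, 24 mm across. 56 mm in all, 35 g.
- stopper4: The same stopper; origin at the lower end of its plug, z up its axis, 44 mm below the grip point. It is wedged in the neck: a straight pull (up to some 15 N) does not free it but lifts bottle and all. Turned about its own axis by 1 to 1.7 rad, either way (about 0.2 Nm), it is broken loose, stays loose and lifts straight out.
- bottle4_mid (a point): Middle (40 mm above its foot) of bottle 4, a square white 52 mm bottle, 200 g, standing loose in a square pocket of the carousel with 1.5 mm play, 95 mm from the axis. Rim of its 40 mm neck 80 mm above its foot, 119 mm above the bench. At the start its x axis and its stopper's are parallel.
- tip_box: Bystander: closed pipette-tip box 120 x 80 x 63 mm; origin under its centre.
- buffer: Bystander: round jar, 68 mm across, 125 mm high; origin under its centre.
- tube_rack: Bystander: white rack of capped tubes, 70 x 200 mm, 94 mm high; origin under its centre.
There are look-alikes about, which are no part of the job. What is shaped like the stopper3 but purple is not meant. What is shaped like the part that bears bottle2_mid but red is not meant.

How it is judged:
By the outcome, as a careful person would: the job done as asked, in the order asked, and still so for the second after the job is handed in, with the robot touching nothing.
Of stopper1, stopper2, stopper3, stopper4 only 2 to 4 are there at a start; the rules pass over those that are not, and their reading is None.
At some moment in a run one of tray may be knocked a few centimetres aside while the robot is not near it.
Once in a run the grip may slacken for a moment while it holds something.
It also fails if it takes over 210 s, if anything falls off the work surface, if the arm or the gripper's body presses on something with over 40 N, if the wrist force passes 120 N, or if a joint passes its speed limit or range.

## Working session

There is one attempt and no reset: what is moved stays moved. The work goes in short steps, Python scripts to look and compute and a tool call to move; the robot and the scene stay as the last step left them, time stands still between calls to the robot, and variables do not carry over. Pictures are saved under pics/ and viewed, and the job is handed in when it is done.

Besides the shell and the picture viewer there is one more tool, called after "Call:" by a JSON object that holds its "fn" and its "kwargs". play_rows: Moves the arm, as the interface text tells. Its arguments: {"type":"object","properties":{"motion":{"type":"array"},"fingers":{"type":"number"},"grip_force":{"type":"number"}},"required":["motion"]}

```bash
mkdir -p pics; ls; python3 - <<'E'
from plant import status, imaging, job_done, manip
import cv2, numpy as np
print(manip.grip_point_offset)
o=status.get_obs(); print({k:np.round(v,3) for k,v in o.items()})
for c in ("side","top"):
    im=imaging.read_camera(c); cv2.imwrite(f"pics/{c}0.png",im[:,:,::-1])
    p=imaging.camera_params(c); print(c,p)
E
```

```text
pics
0.0187
{'t': np.float64(0.0), 'joint_positions': array([-1.382,  0.384,  0.044,  1.6  , -0.018,  1.161, -0.05 ]), 'qd': array([ 0.   , -0.001,  0.001,  0.   ,  0.   ,  0.   , -0.   ]), 'joint_efforts': array([-0.0000e+00, -4.3348e+01,  1.0250e+00, -2.4951e+01,  1.1000e-02,
        1.1000e-02, -0.0000e+00]), 'eef_pos': array([0.184, 0.623, 0.23 ]), 'ee_rot': array([ 0.567,  0.423, -0.424, -0.566]), 'ft_force': array([-0.401, -0.452,  0.778]), 'ft_torque': array([0.043, 0.012, 0.035]), 'width': np.float64(0.085)}
side {'fx': 498.51941873103226, 'fy': 498.51941873103226, 'cx': 279.9674743701735, 'cy': 206.7652457123635, 'dist': array([-0.18357414,  0.        ,  0.        ,  0.        ,  0.        ]), 'R': array([[ 0.74513817, -0.66681926,  0.01100834],
       [-0.46702715, -0.53352135, -0.7051529 ],
       [ 0.47608272,  0.52029514, -0.70896982]]), 't': array([-0.34307121,  0.38316256,  0.85015385])}
top {'fx': 387.2499134337646, 'fy': 387.2499134337646, 'cx': 275.67506934650106, 'cy': 210.5324684184545, 'dist': array([-0.09541772,  0.        ,  0.        ,  0.        ,  0.        ]), 'R': array([[ 0.01465609, -0.99974512,  0.01717247],
       [-0.99862944, -0.01549841, -0.04999035],
       [ 0.05024375, -0.01641627, -0.99860206]]), 't': array([0.05844281, 0.54800263, 1.17463976])}
```

View pics/top0.png

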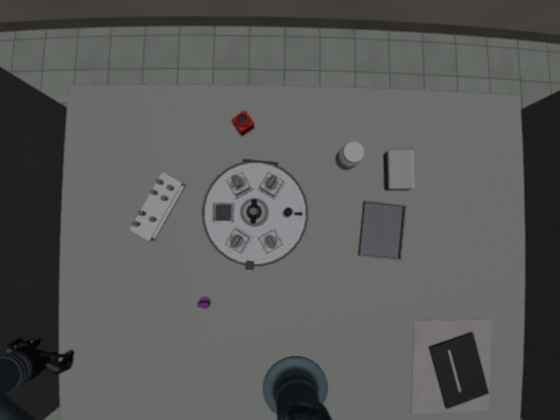

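View pics/side0.png

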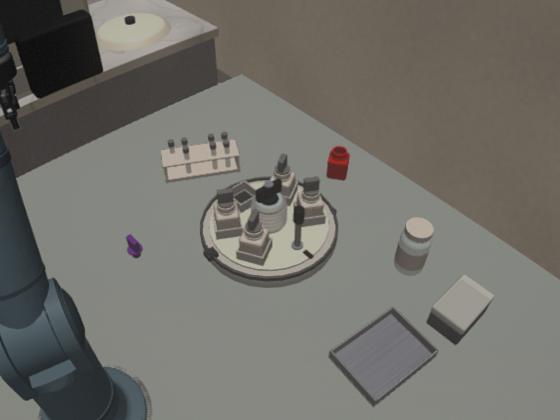

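```bash
cat > h.py <<'E'
from plant import status, imaging, job_done, manip
import cv2, numpy as np
from scipy.spatial.transform import Rotation as Rn
def cw(c,p):
    P=imaging.camera_params(c); return P['R'].T@(np.array(p)-P['t'])
def proj(c,X):
    P=imaging.camera_params(c); K=np.array([[P['fx'],0,P['cx']],[0,P['fy'],P['cy']],[0,0,1]])
    return cv2.projectPoints(np.array(X,float).reshape(-1,3),cv2.Rodrigues(P['R'])[0],P['t'],K,P['dist'])[0].reshape(-1,2)
def ray(c,uv,z):
    P=imaging.camera_params(c); K=np.array([[P['fx'],0,P['cx']],[0,P['fy'],P['cy']],[0,0,1]])
    n=cv2.undistortPoints(np.array(uv,float).reshape(-1,1,2),K,P['dist']).reshape(-1,2)
    d=np.c_[n,np.ones(len(n))]@P['R']; o=-P['R'].T@P['t']
    return o+d*((z-o[2])/d[:,2])[:,None]
def pose():
    o=status.get_obs(); R=Rn.from_quat(o['ee_rot']).as_matrix(); return o,R
def snap(name,c,box=None,s=1):
    im=imaging.read_camera(c)
    if box: im=im[box[1]:box[3],box[0]:box[2]]
    if s!=1: im=cv2.resize(im,None,fx=s,fy=s,interpolation=cv2.INTER_CUBIC)
    cv2.imwrite(f"pics/{name}.png",im[:,:,::-1])
E
python3 - <<'E'
from h import *
o,R=pose(); print(R.round(3))
Q=["clamp_wing","turn_knob","home_tab","pointer","tray_in"]+[f"stopper{i}_grip" for i in (1,)]+["bottle1_mid"]
for c in ("top","side"):
    imaging.read_camera(c)
    for q in Q:
        for r in imaging.pinpoint(c,q):
            X=cw(c,r['point']); print(c,q,round(r['score'],2),X.round(3),proj(c,X).round(0)[0])
E
```

```text
[[ 0.283 -0.001 -0.959]
 [ 0.959 -0.002  0.283]
 [-0.002 -1.    -0.   ]]
top clamp_wing 0.74 [0.622 0.178 0.143] [236. 180.]
top clamp_wing 0.45 [ 0.554  0.426 -0.002] [160. 207.]
top turn_knob 0.62 [0.537 0.04  0.14 ] [286. 212.]
top home_tab 0.74 [ 0.538 -0.011  0.047] [302. 213.]
top home_tab 0.56 [0.618 0.084 0.141] [271. 182.]
top home_tab 0.45 [ 0.55   0.425 -0.004] [161. 208.]
top pointer 0.66 [0.398 0.138 0.04 ] [251. 260.]
top tray_in 0.66 [ 0.487 -0.263  0.005] [381. 231.]
top stopper1_grip 0.42 [0.62  0.086 0.144] [270. 181.]
top bottle1_mid 0.78 [0.622 0.08  0.079] [272. 184.]
side clamp_wing 0.98 [0.536 0.129 0.148] [267. 188.]
side clamp_wing 0.63 [0.393 0.142 0.044] [214. 249.]
side turn_knob 0.59 [0.538 0.033 0.141] [298. 214.]
side turn_knob 0.56 [0.391 0.142 0.044] [213. 250.]
side home_tab 0.67 [ 0.545 -0.013  0.046] [314. 255.]
side pointer 0.7 [0.395 0.143 0.045] [214. 248.]
side tray_in 0.69 [ 0.49  -0.262  0.003] [381. 357.]
side stopper1_grip 0.79 [0.621 0.083 0.14 ] [310. 184.]
side stopper1_grip 0.6 [0.554 0.426 0.001] [201. 168.]
side bottle1_mid 0.57 [0.623 0.082 0.074] [310. 205.]
side bottle1_mid 0.48 [0.623 0.173 0.096] [283. 178.]
```

```bash
python3 - <<'E'
from h import *
snap("t1","top",(190,150,320,275),5)
snap("s1","side",(190,140,350,280),5)
E
```

```text
(no output)
```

View pics/t1.png

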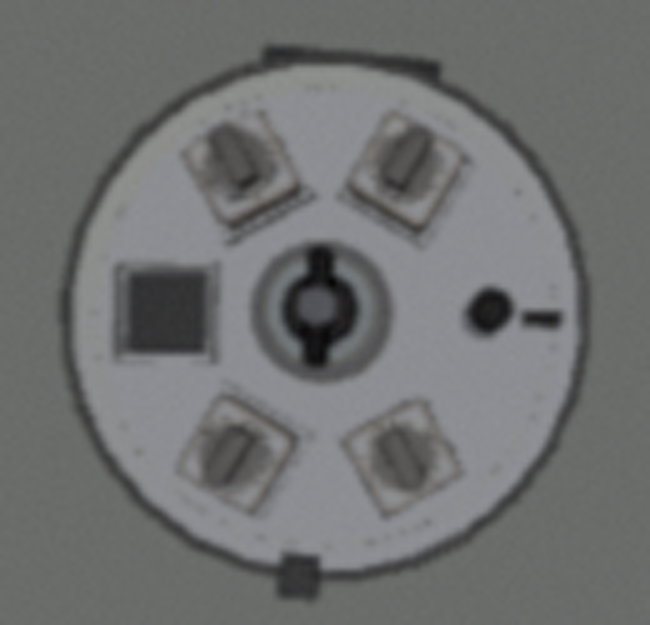

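View pics/s1.png

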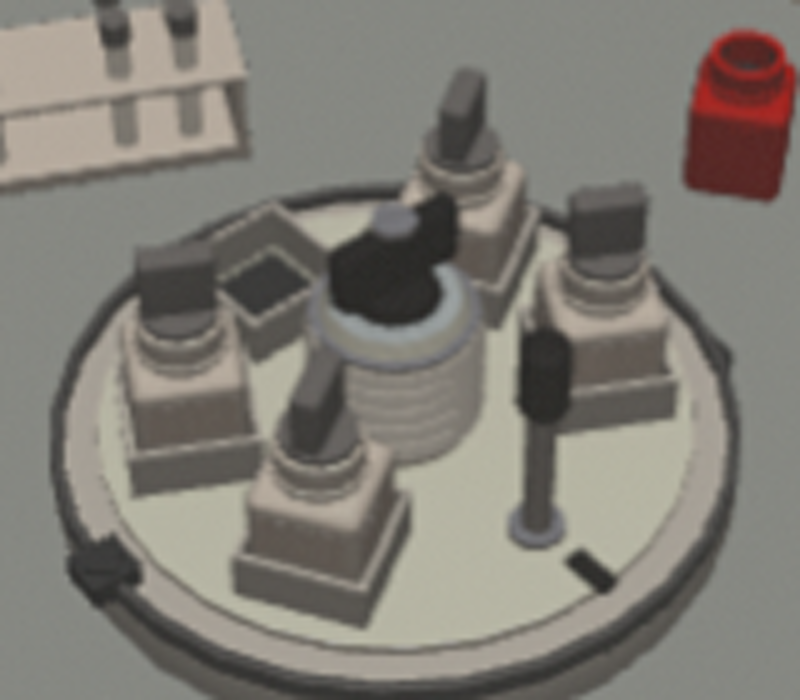

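```bash
python3 - <<'E'
from h import *
imaging.read_camera("top")
W=np.zeros((420,560,3),np.uint8)
for q in ["carousel","stopper1","bottle1_mid","clamp","turn_knob"]:
    for r in imaging.silhouettes("top",q):
        m=r['mask'].astype(np.uint8); ys,xs=np.nonzero(m)
        if len(xs)==0: continue
        (cx,cy),(w,h),a=cv2.minAreaRect(np.c_[xs,ys].astype(np.float32))
        print(q,round(r['score'],2),m.sum(),"bbox",xs.min(),xs.max(),ys.min(),ys.max(),"mean",xs.mean().round(1),ys.mean().round(1),"rect",round(w,1),round(h,1),round(a,1))
def g(n,uv,z): print(n,ray("top",uv,z).round(4))
g("hub",[(253.6,211.4)],.155); g("knob",[(288,212.4)],.156); g("tab",[(302.4,213.6)],.044); g("ptr",[(250.4,261)],.045)
for n in ["clamp_wing","turn_knob","home_tab","pointer"]:
    for c in ("top","side"):
        S=[]
        for k in range(4):
            imaging.read_camera(c)
            r=imaging.pinpoint(c,n)
            if r: S.append(cw(c,r[0]['point']))
        print(n,c,np.round(S,4).tolist())
E
```

```text
carousel 0.62 131 bbox 264 276 235 247 mean 269.9 241.2 rect 12.0 12.0 90.0
carousel 0.57 4842 bbox 209 301 167 258 mean 254.8 213.9 rect 89.8 91.9 45.0
carousel 0.49 131 bbox 231 243 175 187 mean 236.4 181.2 rect 12.0 12.0 0.0
stopper1 0.64 153 bbox 263 276 234 248 mean 269.8 240.9 rect 12.7 13.4 45.0
stopper1 0.63 121 bbox 231 242 175 187 mean 236.5 181.1 rect 12.0 11.0 90.0
stopper1 0.54 130 bbox 265 277 175 188 mean 270.9 181.6 rect 12.0 12.3 71.6
bottle1_mid 0.75 221 bbox 260 282 172 196 mean 270.3 185.3 rect 18.7 19.6 31.0
clamp 0.5 228 bbox 247 261 199 222 mean 253.8 210.7 rect 20.0 14.8 60.3
turn_knob 0.56 4733 bbox 209 301 168 259 mean 254.8 213.7 rect 91.2 90.5 45.0
hub [[0.5367 0.1286 0.155 ]]
knob [[0.5353 0.0357 0.156 ]]
tab [[ 0.5376 -0.0129  0.044 ]]
ptr [[0.3943 0.1401 0.045 ]]
clamp_wing top [[0.5377, 0.133, 0.1493], [0.5379, 0.1305, 0.1474], [0.539, 0.1319, 0.1479], [0.541, 0.1332, 0.1461]]
clamp_wing side [[0.5383, 0.1216, 0.1481], [0.5405, 0.1284, 0.1461], [0.5425, 0.1282, 0.147], [0.541, 0.1259, 0.1485]]
turn_knob top [[0.5394, 0.0393, 0.1377], [0.541, 0.0401, 0.1412], [0.5391, 0.0395, 0.1387], [0.5385, 0.041, 0.1372]]
turn_knob side [[0.54, 0.0318, 0.1382], [0.5399, 0.0337, 0.1401], [0.5413, 0.0324, 0.1389], [0.5416, 0.0339, 0.1372]]
home_tab top [[0.5387, -0.012, 0.0465], [0.538, -0.0121, 0.0448], [0.5367, -0.0113, 0.0447], [0.5352, -0.01, 0.0454]]
home_tab side [[0.5421, -0.0121, 0.045], [0.5438, -0.0131, 0.0443], [0.5422, -0.0147, 0.0452], [0.5432, -0.0126, 0.043]]
pointer top [[0.3965, 0.1399, 0.0408], [0.3973, 0.1378, 0.0409], [0.3939, 0.1386, 0.0411], [0.3969, 0.1386, 0.0423]]
pointer side [[0.394, 0.1407, 0.0461], [0.3941, 0.1405, 0.0439], [0.3942, 0.1401, 0.0461], [0.461, 0.0828, 0.0796]]
```

Call:
{"fn": "play_rows", "kwargs": {"motion": [[[-0.0266,0.0015,-0.0343],[0,0,0]],[[-0.0266,0.0015,-0.0343],[0,0,0]],[[-0.0266,0.0015,-0.0343],[0,0,0]],[[-0.0266,0.0015,-0.0343],[0,0,0]],[[-0.0266,0.0015,-0.0343],[0,0,0]],[[-0.0266,0.0015,-0.0343],[0,0,0]],[[-0.0266,0.0015,-0.0343],[0,0,0]],[[-0.0266,0.0015,-0.0343],[0,0,0]],[[-0.0266,0.0015,-0.0343],[0,0,0]],[[-0.0266,0.0015,-0.0343],[0,0,0]],[[-0.0266,0.0015,-0.0343],[0,0,0]],[[-0.0266,0.0015,-0.0343],[0,0,0]],[[-0.0266,0.0015,-0.0343],[0,0,0]],[[-0.0266,0.0015,-0.0343],[0,0,0]]], "fingers": 0}}

```text
t: 6.25
eef_pos: [0.54, 0.1295, 0.2105]
ee_rot: [0.566, 0.424, -0.423, -0.566]
ft_force: [0.8, 0.4, -1.0]
width: 0.0854
```

Call:
{"fn": "play_rows", "kwargs": {"motion": [[[0,0,0],[0,10.4,0]],[[0,0,0],[0,10.4,0]],[[0,0,0],[0,10.4,0]],[[0,0,0],[0,10.4,0]],[[0,0,0],[0,10.4,0]],[[0,0,0],[0,10.4,0]],[[0,0,0],[0,10.4,0]],[[0,0,0],[0,10.4,0]],[[0,0,0],[0,10.4,0]],[[0,0,0],[0,10.4,0]],[[0,0,0],[0,10.4,0]],[[0,0,0],[0,10.4,0]],[[0,0,0],[0,10.4,0]],[[0,0,0],[0,10.4,0]],[[0,0,0],[0,10.4,0]],[[0,0,0],[0,10.4,0]],[[0,0,0],[0,0,0]]]}}

```text
t: 8.38
eef_pos: [0.5391, 0.1307, 0.2103]
ee_rot: [0.488, -0.512, 0.512, -0.488]
ft_force: [-0.9, -0.1, -0.5]
width: 0.0856
```

```bash
cat >> h.py <<'E'
def st():
    o,R=pose(); print("t",round(float(o['t']),2),"pos",o['eef_pos'].round(4),"yaw",round(np.degrees(np.arctan2(R[1,0],R[0,0])),2),"tilt",(R[2,:]).round(3),"w",round(float(o['width']),4),"F",o['ft_force'].round(1),"T",o['ft_torque'].round(2),"j",o['joint_positions'].round(2)); return o,R
def to(X,yaw=None):
    o,R=pose(); d=R.T@(np.array(X)-o['eef_pos']); print("shift tool",d.round(4),"norm",np.linalg.norm(d).round(4))
    if yaw is not None:
        c=np.degrees(np.arctan2(R[1,0],R[0,0])); print("toolY turn",round(-((yaw-c+180)%360-180),2))
E
python3 - <<'E'
from h import *
st()
print(ray("top",[(190+321/5,150+248/5),(190+316/5,150+365/5)],.15))
to((.5395,.129,.21),-92.4)
snap("t2","top",(190,150,320,275),5)
snap("s2","side",(150,90,350,250),4)
E
```

```text
t 8.38 pos [0.5391 0.1307 0.2103] yaw -92.69 tilt [ 0. -1.  0.] w 0.0856 F [-0.9 -0.1 -0.5] T [ 0.04 -0.   -0.04] j [-1.05  0.3   0.87  1.88 -0.26  1.08 -1.7 ]
[[0.56899598 0.12771453 0.15      ]
 [0.50543409 0.12931542 0.15      ]]
shift tool [0.0017 0.0003 0.0005] norm 0.0018
toolY turn -0.29
```

View pics/s2.png

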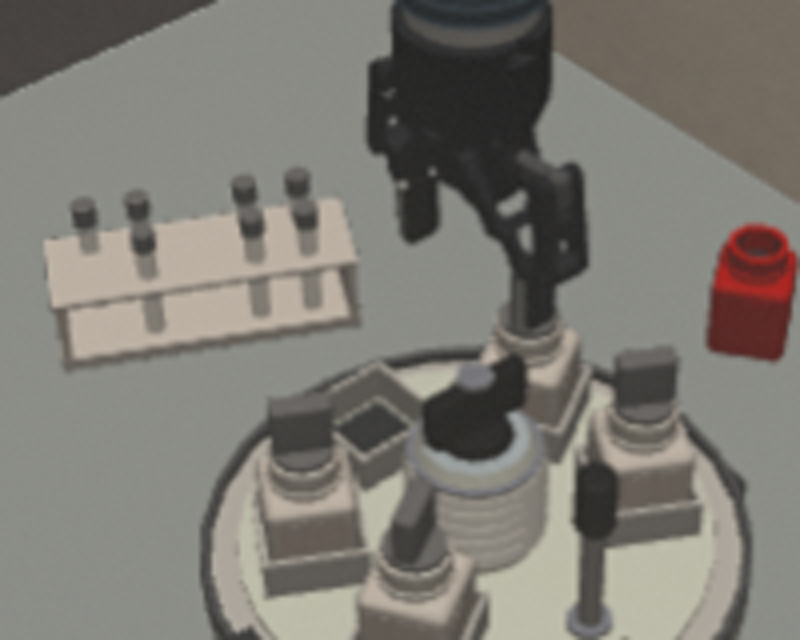

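View pics/t2.png

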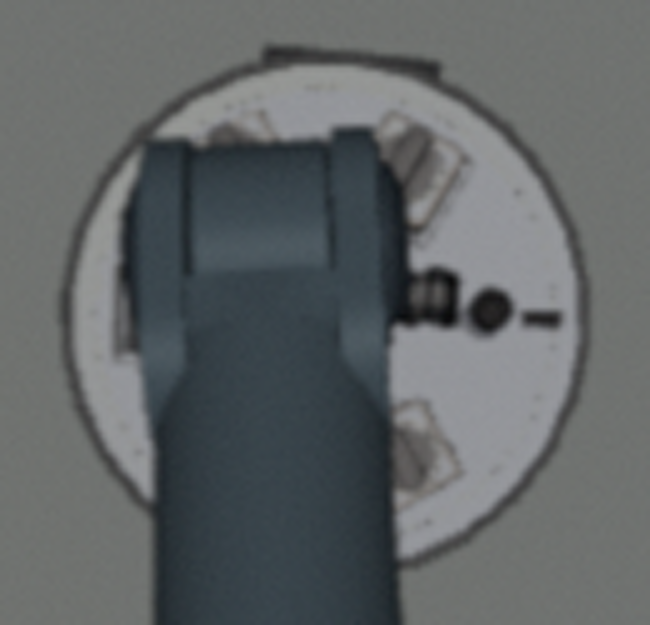

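Call:
{"fn": "play_rows", "kwargs": {"motion": [[[0.001,0.014,0],[0,-1.3,0]],[[0,0.014,0],[0,0,0]],[[0,0.014,0],[0,0,0]],[[0,0.014,0],[0,0,0]],[[0,0.013,0],[0,0,0]],[[0,0.012,0],[0,0,0]],[[0,0,0],[0,0,0]]]}}

```text
t: 9.35
eef_pos: [0.5382, 0.1292, 0.128]
ee_rot: [-0.494, 0.507, -0.506, 0.492]
ft_force: [-0.5, 0.1, -0.2]
width: 0.0853
```

Call:
{"fn": "play_rows", "kwargs": {"motion": [[[0,0,0],[0,0,0]],[[0,0,0],[0,0,0]],[[0,0,0],[0,0,0]],[[0,0,0],[0,0,0]],[[0,0,0],[0,0,0]],[[0,0,0],[0,0,0]]], "fingers": 1, "grip_force": 60}}

```text
t: 10.1
eef_pos: [0.5393, 0.1301, 0.1297]
ee_rot: [-0.493, 0.507, -0.506, 0.494]
ft_force: [-1.2, 1.4, 4.5]
width: 0.0139
```

```bash
python3 - <<'E'
from h import *
st()
snap("s3","side",(190,90,350,230),5)
E
```

```text
t 10.1 pos [0.5393 0.1301 0.1297] yaw -91.54 tilt [-0.001 -1.     0.   ] w 0.0139 F [-1.2  1.4  4.5] T [ 0.29  0.3  -0.17] j [-0.97  0.41  0.8   1.95 -0.37  0.93 -1.59]
```

View pics/s3.png

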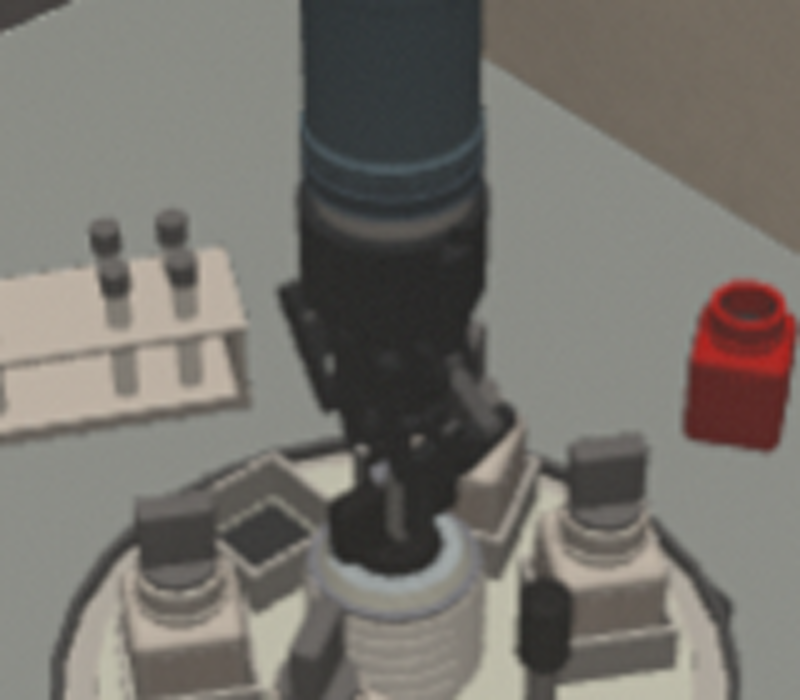

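Call:
{"fn": "play_rows", "kwargs": {"motion": [[[0,-0.00016,0],[0,-7.7,0]],[[0,-0.00016,0],[0,-7.7,0]],[[0,-0.00016,0],[0,-7.7,0]],[[0,-0.00016,0],[0,-7.7,0]],[[0,-0.00016,0],[0,-7.7,0]],[[0,-0.00016,0],[0,-7.7,0]],[[0,-0.00016,0],[0,-7.7,0]],[[0,-0.00016,0],[0,-7.7,0]],[[0,-0.00016,0],[0,-7.7,0]],[[0,-0.00016,0],[0,-7.7,0]],[[0,-0.00016,0],[0,-7.7,0]],[[0,-0.00016,0],[0,-7.7,0]],[[0,-0.00016,0],[0,-7.7,0]],[[0,-0.00016,0],[0,-7.7,0]],[[0,-0.00016,0],[0,-7.7,0]],[[0,0,0],[0,0,0]]]}}

```text
t: 12.15
eef_pos: [0.5389, 0.1304, 0.1319]
ee_rot: [-0.691, -0.147, 0.147, 0.692]
ft_force: [-1.5, 1.6, 4.4]
width: 0.0143
```

```bash
python3 - <<'E'
from h import *
st()
snap("s4","side",(190,90,350,230),5)
E
```

```text
t 12.15 pos [0.5389 0.1304 0.1319] yaw 24.01 tilt [ 0.    -1.     0.001] w 0.0143 F [-1.5  1.6  4.4] T [0.46 0.43 0.24] j [-0.64  0.33  0.38  1.93 -0.16  0.91  0.24]
```

View pics/s4.png

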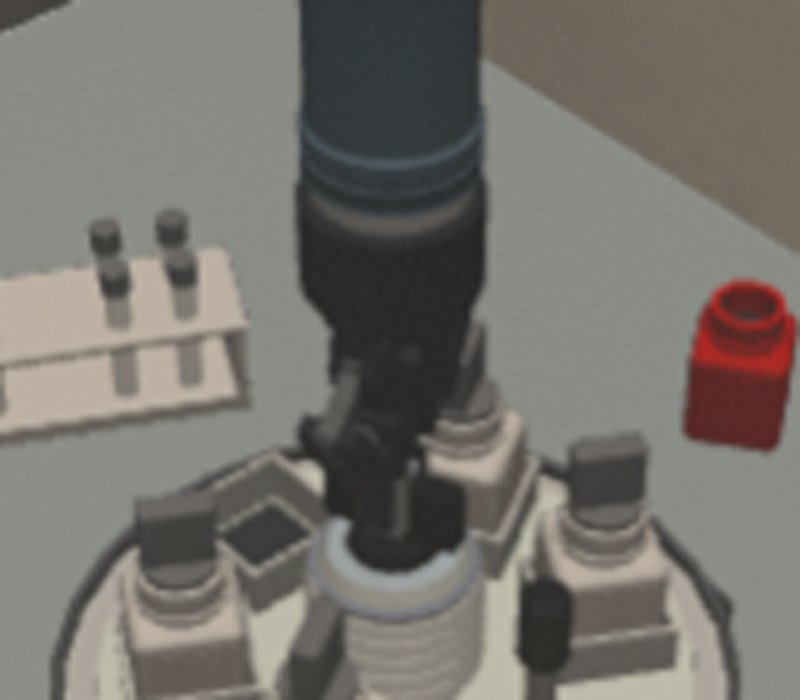

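Call:
{"fn": "play_rows", "kwargs": {"motion": [[[0,0,0],[0,0,0]],[[0,0,0],[0,0,0]],[[0,0,0],[0,0,0]],[[0,-0.01,0],[0,0,0]],[[0,-0.02,0],[0,0,0]],[[0,-0.02,0],[0,0,0]],[[0,-0.02,0],[0,0,0]],[[0,0,0],[0,8,0]],[[0,0,0],[0,8,0]],[[0,0,0],[0,8,0]],[[0,0,0.03],[0,0,0]],[[0,0,0.03],[0,0,0]],[[0,0,0.034],[0,0,0]],[[0,0,0],[0,0,0]]], "fingers": 0}}

```text
t: 13.95
eef_pos: [0.5385, 0.228, 0.2023]
ee_rot: [-0.706, -0.002, 0.002, 0.708]
ft_force: [-0.5, 0.8, 0.3]
width: 0.0851
```

```bash
python3 - <<'E'
from h import *
o,R=st(); print(R.round(3))
to((.5395,.0355,.124),0)
snap("s5","side",(190,90,350,230),5)
snap("t5","top",(190,150,320,275),5)
E
```

```text
t 13.95 pos [0.5385 0.228  0.2023] yaw 0.34 tilt [ 0.001 -1.     0.002] w 0.0851 F [-0.5  0.8  0.3] T [-0.   -0.03 -0.01] j [-0.81  0.3   0.41  1.81 -0.14  1.06 -0.35]
[[ 1.     0.001 -0.006]
 [ 0.006  0.002  1.   ]
 [ 0.001 -1.     0.002]]
shift tool [-0.0002  0.0779 -0.1926] norm 0.2078
toolY turn 0.34
```

View pics/s5.png

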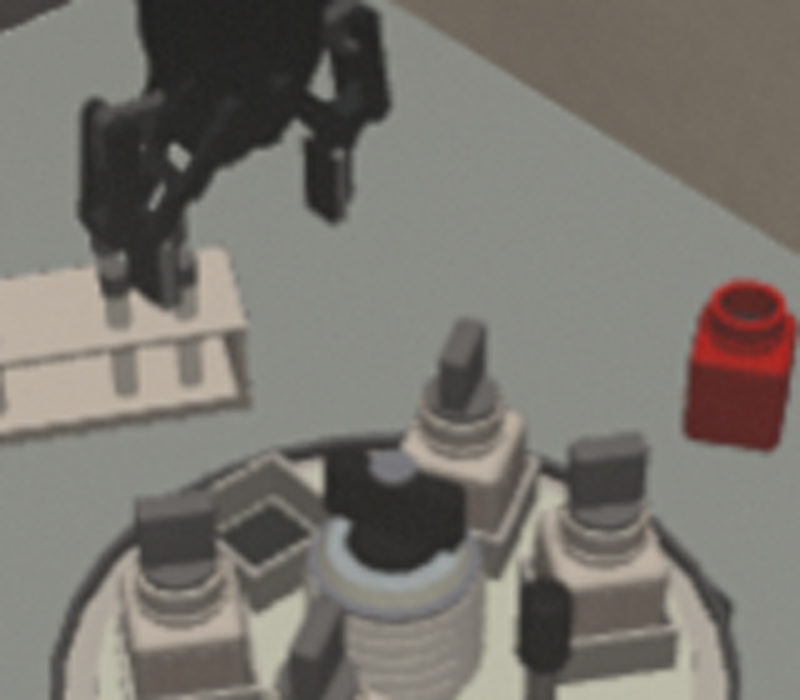

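View pics/t5.png

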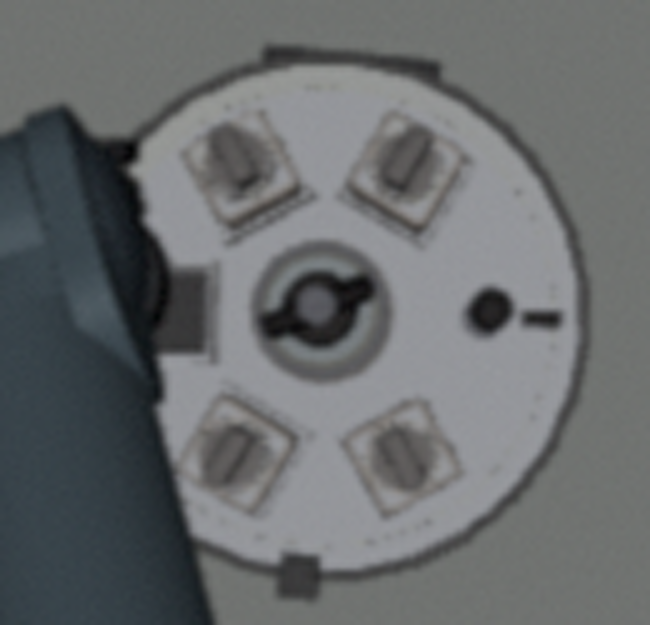

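Call:
{"fn": "play_rows", "kwargs": {"motion": [[[0,0,-0.048],[0,0,0]],[[0,0,-0.048],[0,0,0]],[[0,0,-0.048],[0,0,0]],[[0,0,-0.0485],[0,0,0]],[[0,0,0],[0,0,0]],[[0,0.02,0],[0,0,0]],[[0,0.02,0],[0,0,0]],[[0,0.02,0],[0,0,0]],[[0,0.0178,0],[0,0,0]],[[0,0,0],[0,0,0]]], "fingers": 0.3}}

```text
t: 15.3
eef_pos: [0.5375, 0.0307, 0.1224]
ee_rot: [0.707, -0.002, -0.001, -0.707]
ft_force: [-0.3, -0.4, 0.3]
width: 0.0594
```

```bash
python3 - <<'E'
from h import *
o,R=st()
snap("s6","side",(190,90,350,230),5)
E
```

```text
t 15.3 pos [0.5375 0.0307 0.1224] yaw -0.05 tilt [-0.003 -1.    -0.001] w 0.0594 F [-0.3 -0.4  0.3] T [-0.04 -0.01  0.02] j [-0.56  0.33  0.49  1.98 -0.2   0.88  0.04]
```

View pics/s6.png

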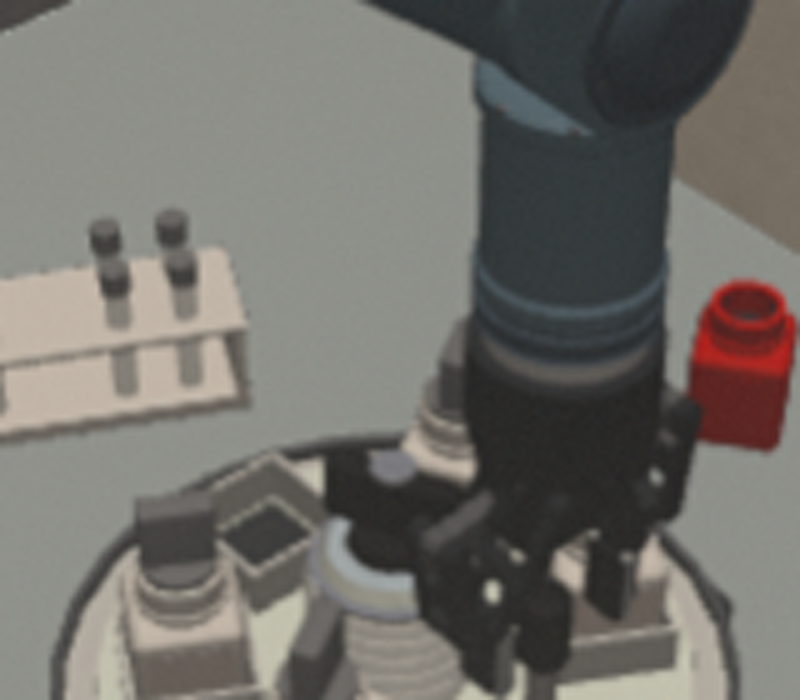

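Call:
{"fn": "play_rows", "kwargs": {"motion": [[[0.001,0,0.004],[0,0,0]],[[0,0,0],[0,0,0]],[[0,0,0],[0,0,0]],[[0,0,0],[0,0,0]],[[0,0,0],[0,0,0]],[[0,0,0],[0,0,0]]], "fingers": 1, "grip_force": 40}}

```text
t: 16.1
eef_pos: [0.5406, 0.0357, 0.1248]
ee_rot: [-0.707, -0.0, -0.0, 0.708]
ft_force: [-2.8, 1.2, 6.3]
width: 0.023
```

```bash
python3 - <<'E'
from h import *
o,R=st()
# arc rows: radius .095, step
for n,th in ((18,94.2/18),(17,94.2/17)):
    t=np.radians(th); print(n,th,"chord",2*.095*np.sin(t/2), "radial in", .095*(1-np.cos(t)),"tang",.095*np.sin(t))
E
```

```text
t 16.1 pos [0.5406 0.0357 0.1248] yaw 0.01 tilt [ 0.001 -1.     0.001] w 0.023 F [-2.8  1.2  6.3] T [0.37 0.36 0.14] j [-0.56  0.33  0.49  1.97 -0.2   0.89  0.03]
18 5.233333333333333 chord 0.008674179243444192 radial in 0.0003960072923547303 tang 0.008665134954044279
17 5.541176470588235 chord 0.00918403837844105 radial in 0.0004439292680877793 tang 0.0091733029897422
```

Call:
{"fn": "play_rows", "kwargs": {"motion": [[[-0.0091,0,0.00044],[0,5.5,0]],[[-0.0091,0,0.00044],[0,5.5,0]],[[-0.0091,0,0.00044],[0,5.5,0]],[[-0.0091,0,0.00044],[0,5.5,0]],[[-0.0091,0,0.00044],[0,5.5,0]],[[-0.0091,0,0.00044],[0,5.5,0]],[[-0.0091,0,0.00044],[0,5.5,0]],[[-0.0091,0,0.00044],[0,5.5,0]],[[-0.0091,0,0.00044],[0,5.5,0]],[[-0.0091,0,0.00044],[0,5.5,0]],[[-0.0091,0,0.00044],[0,5.5,0]],[[-0.0091,0,0.00044],[0,5.5,0]],[[-0.0091,0,0.00044],[0,5.5,0]],[[-0.0091,0,0.00044],[0,5.5,0]],[[-0.0091,0,0.00044],[0,5.5,0]],[[-0.0091,0,0.00044],[0,5.5,0]],[[0,0,0],[0,0,0]],[[0,0,0],[0,0,0]]]}}

```text
t: 18.35
eef_pos: [0.4446, 0.1263, 0.1248]
ee_rot: [0.509, -0.492, 0.491, -0.508]
ft_force: [-5.2, -0.4, 11.6]
width: 0.0227
```

```bash
python3 - <<'E'
from h import *
o,R=st()
d=o['eef_pos'][:2]-np.array([.5395,.13]); print(np.hypot(*d),np.degrees(np.arctan2(d[1],d[0])))
snap("s7","side",(190,140,350,280),5)
snap("t7","top",(190,150,320,275),5)
for c in ("side","top"):
    imaging.read_camera(c)
    for n in ("home_tab","pointer"):
        for r in imaging.pinpoint(c,n): print(c,n,round(r['score'],2),cw(c,r['point']).round(4))
E
```

```text
t 18.35 pos [0.4446 0.1263 0.1248] yaw -88.12 tilt [-0.    -1.    -0.002] w 0.0227 F [-5.2 -0.4 11.6] T [-0.27  0.99 -0.11] j [-1.02  0.2   0.71  2.16 -0.17  0.85 -1.74]
0.09492540214553818 -177.74925287943287
side home_tab 0.78 [0.3974 0.1226 0.0455]
side home_tab 0.65 [ 0.4913 -0.2613  0.0052]
side pointer 0.66 [0.3947 0.1428 0.0446]
top pointer 0.75 [0.5899 0.0527 0.0966]
top pointer 0.18 [ 0.7127 -0.1474  0.0028]
```

View pics/s7.png

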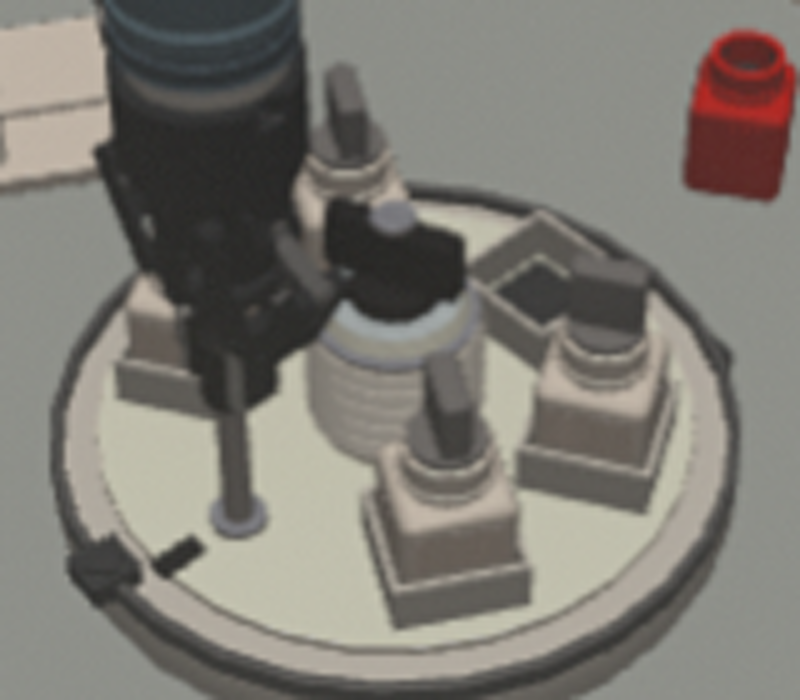

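View pics/t7.png

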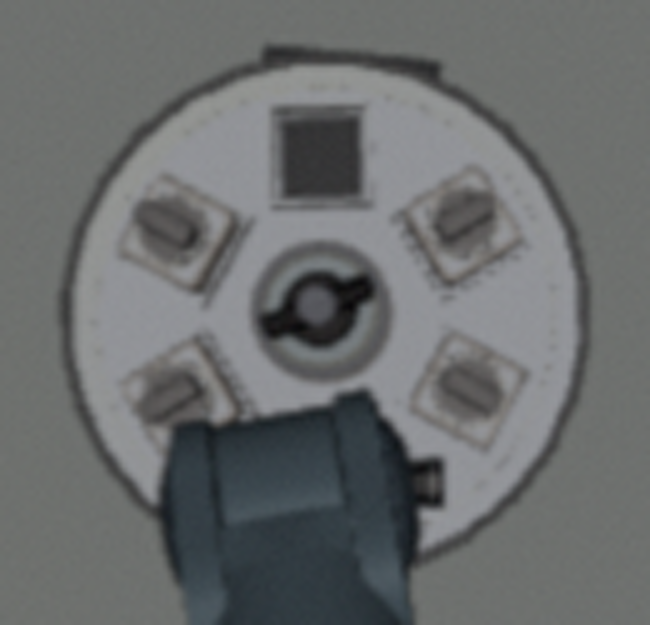

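```bash
python3 - <<'E'
from h import *
im=imaging.read_camera("side")
b=(195,225,255,275); s=12
c=cv2.resize(im[b[1]:b[3],b[0]:b[2]],None,fx=s,fy=s,interpolation=cv2.INTER_CUBIC)[:,:,::-1].copy()
def P(X): return tuple(((proj("side",X)[0]-[b[0],b[1]]+.5)*s).astype(int))
A=np.array([.5395,.13])
for a,col in ((174,(0,0,255)),(176,(0,255,0)),(178,(255,0,0)),(182.25,(0,255,255))):
    u=np.array([np.cos(np.radians(a)),np.sin(np.radians(a))])
    cv2.line(c,P([*(A+u*.11),.044]),P([*(A+u*.15),.044]),col,1)
cv2.imwrite("pics/s8.png",c)
E
```

```text
(no output)
```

View pics/s8.png

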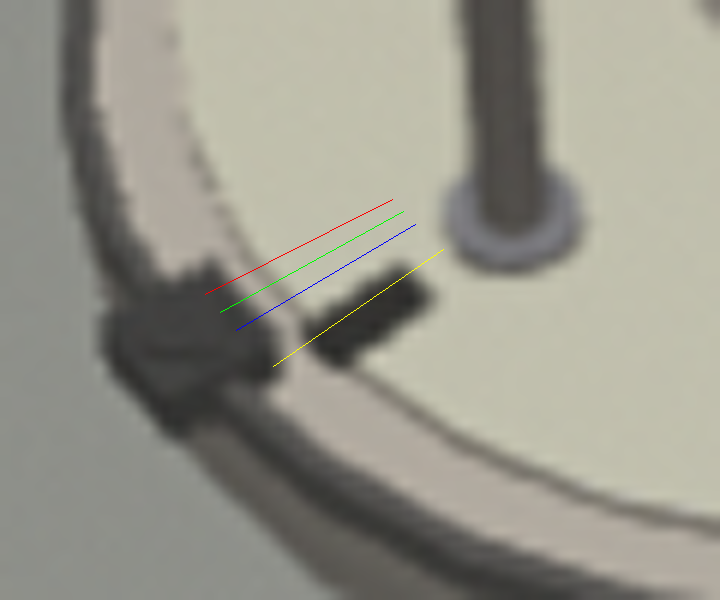

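Call:
{"fn": "play_rows", "kwargs": {"motion": [[[-0.0045,0,0.0001],[0,2.75,0]],[[-0.0045,0,0.0001],[0,2.75,0]],[[0,0,0],[0,0,0]],[[0,0,0],[0,0,0]]]}}

```text
t: 19.3
eef_pos: [0.4447, 0.1355, 0.1247]
ee_rot: [-0.484, 0.516, -0.515, 0.483]
ft_force: [-5.2, -0.7, 11.2]
width: 0.0231
```

```bash
cat >> h.py <<'E'
def tabview(name,c,b,s,angs,A=(.5395,.13)):
    im=imaging.read_camera(c); A=np.array(A)
    o=cv2.resize(im[b[1]:b[3],b[0]:b[2]],None,fx=s,fy=s,interpolation=cv2.INTER_CUBIC)[:,:,::-1].copy()
    def P(X): return tuple(((proj(c,X)[0]-[b[0],b[1]]+.5)*s).astype(int))
    for a in angs:
        u=np.array([np.cos(np.radians(a)),np.sin(np.radians(a))])
        cv2.line(o,P([*(A+u*.11),.044]),P([*(A+u*.15),.044]),(0,255,0),1)
    cv2.imwrite(f"pics/{name}.png",o)
def pins(c,names,n=3):
    for k in range(n):
        imaging.read_camera(c)
        for q in names:
            for r in imaging.pinpoint(c,q)[:2]: print(c,q,round(r['score'],2),cw(c,r['point']).round(4))
E
python3 - <<'E'
from h import *
o,R=st()
d=o['eef_pos'][:2]-np.array([.5395,.13]); print(np.hypot(*d),np.degrees(np.arctan2(d[1],d[0])))
tabview("s9","side",(195,225,255,275),12,(176,))
pins("side",["home_tab","pointer"])
E
```

```text
t 19.3 pos [0.4447 0.1355 0.1247] yaw -93.62 tilt [-0.001 -1.    -0.003] w 0.0231 F [-5.2 -0.7 11.2] T [-0.14  0.99 -0.16] j [-1.04  0.2   0.72  2.15 -0.18  0.85 -1.84]
0.094967497020416 176.70096280088393
side home_tab 0.73 [0.3999 0.1379 0.0427]
side pointer 0.94 [0.3934 0.1382 0.0425]
side home_tab 0.84 [0.3986 0.1337 0.0457]
side home_tab 0.35 [0.5861 0.0431 0.1007]
side pointer 0.93 [0.3934 0.1435 0.0464]
side pointer 0.33 [0.4856 0.0486 0.0724]
side home_tab 0.76 [0.4021 0.1358 0.0436]
side pointer 0.73 [0.3927 0.1425 0.0459]
side pointer 0.69 [ 0.6765 -0.309   0.0018]
```

View pics/s9.png

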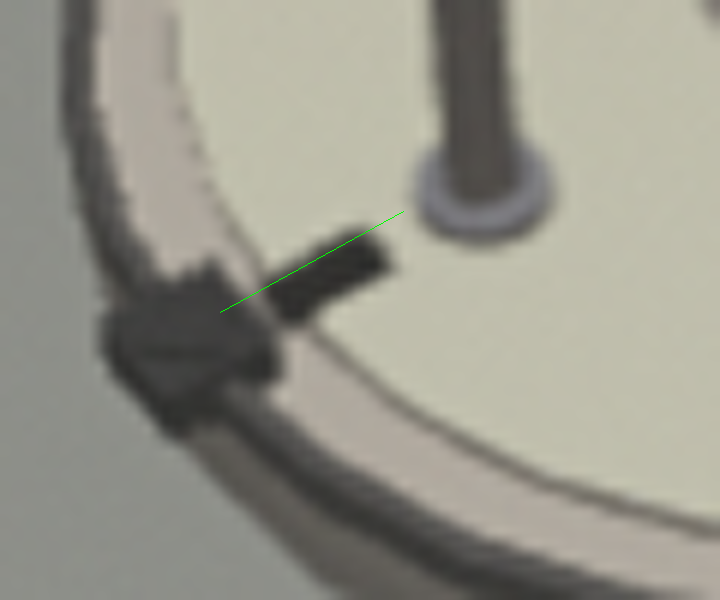

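Call:
{"fn": "play_rows", "kwargs": {"motion": [[[0,0,0],[0,0,0]],[[0,0,0],[0,0,0]],[[0,-0.01,0],[0,0,0]],[[0,-0.02,0],[0,0,0]],[[0,-0.025,0],[0,0,0]],[[0,-0.025,0],[0,0,0]],[[-0.029,0,0.033],[0,0,0]],[[-0.029,0,0.033],[0,0,0]],[[-0.029,0,0.033],[0,0,0]],[[0,0,0],[0,0,0]]], "fingers": 0.3}}

```text
t: 21.05
eef_pos: [0.5514, 0.2195, 0.2039]
ee_rot: [0.485, -0.513, 0.515, -0.486]
ft_force: [-0.7, -0.6, -0.5]
width: 0.0597
```

```bash
python3 - <<'E'
from h import *
o,R=st()
tabview("s10","side",(195,225,255,275),12,())
tabview("t10","top",(225,220,285,270),12,())
pins("top",["home_tab","pointer","turn_knob"])
pins("side",["home_tab","pointer"])
E
```

```text
t 21.05 pos [0.5514 0.2195 0.2039] yaw -93.32 tilt [ 0.001 -1.     0.002] w 0.0597 F [-0.7 -0.6 -0.5] T [-0.03  0.09 -0.06] j [-1.03  0.36  0.72  1.79 -0.26  1.08 -1.85]
top home_tab 0.72 [0.3979 0.1377 0.0453]
top home_tab 0.52 [0.5821 0.0466 0.0977]
top pointer 0.62 [0.3964 0.1388 0.0427]
top pointer 0.52 [0.4959 0.2145 0.099 ]
top turn_knob 0.97 [0.4457 0.1391 0.136 ]
top turn_knob 0.67 [0.4963 0.2144 0.146 ]
top home_tab 0.73 [0.3958 0.1392 0.0463]
top pointer 0.55 [0.3981 0.1377 0.039 ]
top pointer 0.31 [0.4982 0.2167 0.1455]
top turn_knob 0.87 [0.4439 0.1409 0.1373]
top turn_knob 0.42 [0.3928 0.1411 0.0389]
top home_tab 0.76 [0.3963 0.1379 0.045 ]
top home_tab 0.71 [0.5885 0.2099 0.1387]
top pointer 0.96 [0.3943 0.1368 0.0414]
top turn_knob 0.87 [0.4464 0.1408 0.1378]
top turn_knob 0.47 [ 0.678  -0.3059 -0.0013]
side home_tab 0.66 [0.4    0.1365 0.0454]
side pointer 0.73 [0.391  0.1402 0.0446]
side home_tab 0.55 [0.4006 0.1376 0.0449]
side pointer 0.98 [0.3944 0.1423 0.0458]
side home_tab 0.82 [0.4015 0.1357 0.0425]
side pointer 0.64 [0.3969 0.1427 0.0469]
```

View pics/s10.png

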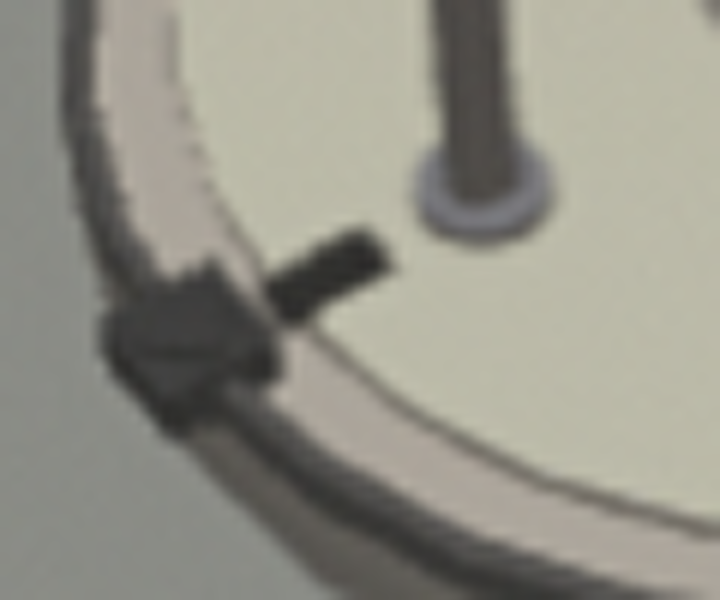

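View pics/t10.png

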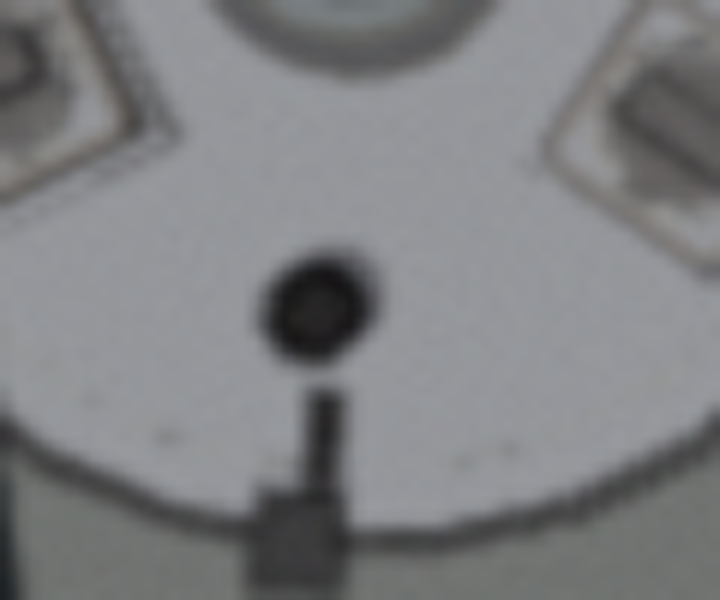

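```bash
cat >> h.py <<'E'
def dark(c,rows,x0,x1):
    ims=np.mean([imaging.read_camera(c).astype(float).mean(2) for _ in range(4)],0)
    for r in rows:
        l=ims[r,x0:x1]; print(r,l.round(0).astype(int).tolist())
    return ims
E
python3 - <<'E'
from h import *
ims=dark("top",range(250,272),240,262)
E
```

```text
250 [152, 151, 151, 151, 151, 151, 151, 144, 126, 113, 97, 92, 104, 132, 148, 152, 152, 152, 151, 151, 150, 151]
251 [151, 151, 152, 152, 151, 151, 152, 151, 149, 146, 136, 131, 132, 143, 150, 152, 152, 151, 151, 151, 151, 151]
252 [151, 152, 151, 151, 151, 151, 151, 151, 152, 147, 119, 96, 95, 114, 141, 150, 151, 151, 151, 151, 150, 152]
253 [152, 151, 151, 151, 152, 150, 151, 152, 152, 144, 103, 60, 51, 86, 133, 150, 152, 152, 151, 152, 151, 151]
254 [151, 151, 150, 151, 152, 151, 151, 152, 153, 144, 102, 54, 45, 86, 134, 150, 152, 151, 152, 152, 152, 150]
255 [150, 150, 151, 150, 151, 152, 151, 151, 152, 143, 98, 51, 44, 86, 135, 150, 152, 152, 151, 151, 152, 152]
256 [146, 151, 151, 151, 150, 152, 151, 151, 153, 143, 97, 49, 46, 90, 135, 150, 151, 151, 151, 152, 151, 152]
257 [149, 150, 150, 150, 151, 152, 151, 148, 148, 138, 94, 49, 54, 101, 140, 151, 151, 151, 152, 151, 151, 151]
258 [151, 151, 151, 151, 152, 151, 148, 142, 139, 122, 82, 46, 58, 106, 140, 150, 152, 150, 151, 151, 150, 150]
259 [151, 152, 152, 152, 151, 150, 143, 141, 138, 120, 79, 50, 63, 106, 141, 152, 151, 15
[... 579 characters left out ...]
, 60, 60, 60, 59, 52, 49, 67, 74, 74, 70, 70, 71, 70, 71]
266 [114, 114, 114, 112, 106, 81, 62, 59, 59, 59, 59, 60, 58, 61, 85, 96, 97, 97, 97, 97, 95, 95]
267 [113, 113, 114, 114, 107, 80, 60, 57, 60, 59, 59, 59, 60, 70, 98, 110, 112, 111, 111, 111, 111, 111]
268 [114, 114, 114, 114, 108, 82, 62, 58, 58, 59, 58, 58, 61, 74, 101, 112, 114, 113, 114, 114, 113, 113]
269 [113, 113, 114, 114, 110, 94, 80, 78, 77, 77, 76, 70, 72, 88, 106, 113, 114, 113, 113, 112, 114, 113]
270 [113, 112, 113, 114, 113, 109, 107, 107, 107, 107, 105, 96, 94, 104, 112, 113, 114, 114, 112, 114, 112, 113]
271 [113, 114, 113, 113, 113, 113, 114, 114, 114, 114, 114, 112, 109, 112, 113, 113, 113, 113, 113, 113, 113, 114]
```

```bash
python3 - <<'E'
from h import *
t=ray("top",[(251.65,254.5),(251.35,259),(249.2,266),(249.2,264)],.045); print(t.round(4))
for A in ((.5395,.13),(.5385,.132),(.5395,.128)):
    d=t[:,:2]-A; print(A,np.degrees(np.arctan2(d[:,1],d[:,0])).round(2),np.hypot(*d.T).round(3))
ims=dark("side",range(236,264),200,232)
np.save("side.npy",ims)
E
```

```text
[[0.4136 0.1367 0.045 ]
 [0.4003 0.1373 0.045 ]
 [0.3794 0.1434 0.045 ]
 [0.3854 0.1435 0.045 ]]
(0.5395, 0.13) [176.97 176.98 175.22 175.  ] [0.126 0.139 0.161 0.155]
(0.5385, 0.132) [177.86 177.79 175.91 175.71] [0.125 0.138 0.159 0.154]
(0.5395, 0.128) [176.06 176.16 174.51 174.27] [0.126 0.14  0.161 0.155]
236 [98, 72, 79, 106, 160, 164, 164, 163, 164, 163, 163, 169, 180, 181, 180, 181, 180, 180, 180, 180, 180, 180, 180, 180, 180, 180, 180, 180, 180, 181, 180, 148]
237 [115, 72, 77, 93, 140, 163, 164, 163, 163, 162, 155, 148, 176, 181, 181, 180, 180, 180, 180, 180, 180, 180, 180, 180, 180, 180, 180, 181, 181, 176, 158, 122]
238 [130, 75, 77, 89, 130, 163, 164, 163, 163, 163, 161, 157, 165, 179, 180, 180, 180, 180, 180, 180, 180, 180, 181, 179, 180, 180, 180, 180, 180, 167, 137, 109]
239 [132, 76, 74, 83, 114, 163, 165, 164, 163, 164, 163, 164, 169, 180, 180, 180, 180, 180, 180, 180, 180, 180, 181, 180, 180, 180, 180, 180, 176, 155, 127, 110]
240 [134, 91, 70, 79, 102, 160, 165, 164, 164, 163, 163, 155, 149, 177, 181, 180, 180, 180, 180, 180, 180, 180, 180, 180, 180, 180, 180, 180
[... 2845 characters left out ...]
8, 69, 80, 91, 117, 147, 163, 164, 164, 164, 163, 164, 162, 152, 131, 119, 143, 170]
260 [137, 137, 137, 137, 138, 138, 139, 130, 69, 51, 53, 65, 65, 69, 58, 57, 68, 80, 83, 105, 146, 163, 165, 164, 164, 163, 164, 164, 160, 147, 123, 121]
261 [137, 137, 137, 138, 137, 137, 138, 136, 111, 82, 70, 82, 85, 86, 79, 58, 57, 67, 76, 83, 106, 146, 163, 165, 164, 164, 164, 164, 164, 163, 159, 147]
262 [137, 137, 137, 137, 137, 137, 138, 138, 137, 132, 109, 87, 83, 85, 86, 76, 58, 56, 64, 77, 82, 99, 134, 161, 165, 164, 164, 164, 164, 164, 164, 162]
263 [136, 137, 138, 137, 137, 138, 138, 137, 138, 139, 134, 109, 85, 83, 86, 86, 77, 59, 56, 63, 77, 81, 92, 117, 147, 162, 164, 165, 164, 164, 164, 164]
```

Call:
{"fn": "play_rows", "kwargs": {"motion": [[[0.03,0,-0.034],[0,0,0]],[[0.03,0,-0.034],[0,0,0]],[[0.03,0,-0.0337],[0,0,0]],[[0,0,0],[0,0,0]],[[0,0.02,0],[0,0,0]],[[0,0.02,0],[0,0,0]],[[0,0.02,0],[0,0,0]],[[0,0.019,0],[0,0,0]],[[0,0,0],[0,0,0]],[[0,0,0],[0,0,0]]]}}

```text
t: 23.85
eef_pos: [0.4435, 0.1333, 0.1255]
ee_rot: [0.484, -0.515, 0.515, -0.485]
ft_force: [-0.1, 0.6, 0.2]
width: 0.0596
```

Call:
{"fn": "play_rows", "kwargs": {"motion": [[[0,0,0],[0,0,0]],[[0,0,0],[0,0,0]],[[0,0,0],[0,0,0]],[[0,0,0],[0,0,0]],[[0,0,0],[0,0,0]]], "fingers": 1}}

```text
t: 24.48
eef_pos: [0.4432, 0.1336, 0.1259]
ee_rot: [-0.484, 0.515, -0.515, 0.485]
ft_force: [-0.9, 1.3, 6.6]
width: 0.0227
```

```bash
python3 - <<'E'
from h import *
o,R=st()
d=o['eef_pos'][:2]-np.array([.5395,.13]); print(np.hypot(*d),np.degrees(np.arctan2(d[1],d[0])))
to((.4448,.138,.1248))
E
```

```text
t 24.48 pos [0.4432 0.1336 0.1259] yaw -93.5 tilt [-0.002 -1.     0.001] w 0.0227 F [-0.9  1.3  6.6] T [0.16 0.27 0.1 ] j [-1.09  0.2   0.77  2.16 -0.19  0.85 -1.83]
0.09640459012393203 177.8342873750714
shift tool [-0.0044  0.0011  0.0014] norm 0.0048
```

Call:
{"fn": "play_rows", "kwargs": {"motion": [[[-0.0022,0,0.0004],[0,1.2,0]],[[-0.0023,0,0.0004],[0,1.2,0]],[[0,0,0],[0,0,0]],[[0,0,0],[0,0,0]]]}}

```text
t: 24.98
eef_pos: [0.4434, 0.1381, 0.1258]
ee_rot: [-0.473, 0.526, -0.524, 0.474]
ft_force: [-3.0, 0.4, 8.5]
width: 0.023
```

```bash
python3 - <<'E'
from h import *
o,R=st()
d=o['eef_pos'][:2]-np.array([.5395,.13]); print(np.hypot(*d),np.degrees(np.arctan2(d[1],d[0])))
to((.4448,.138,.1248))
tabview("s11","side",(195,225,255,275),12,())
E
```

```text
t 24.98 pos [0.4434 0.1381 0.1258] yaw -95.92 tilt [-0.002 -1.    -0.001] w 0.023 F [-3.   0.4  8.5] T [ 0.04  0.62 -0.08] j [-1.1   0.21  0.78  2.15 -0.2   0.85 -1.87]
0.09645638353953101 175.1981670770177
shift tool [-0.0001  0.001   0.0014] norm 0.0018
```

View pics/s11.png

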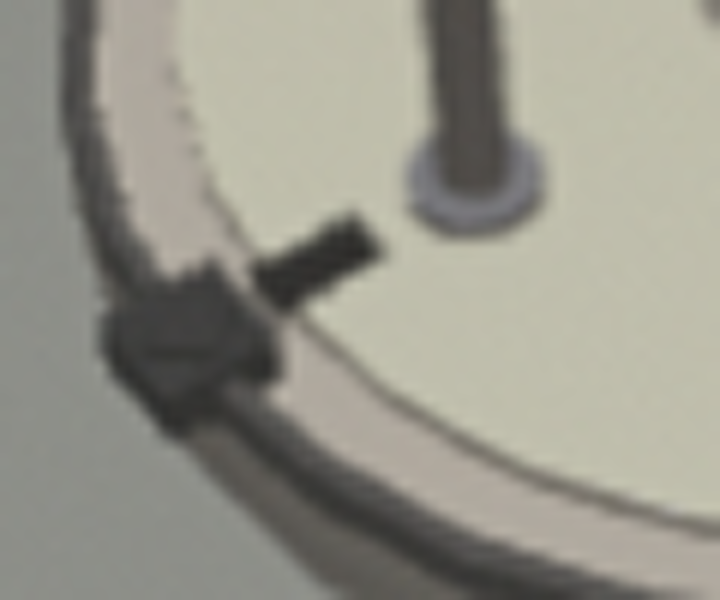

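Call:
{"fn": "play_rows", "kwargs": {"motion": [[[0,0,0],[0,0,0]],[[0,0,0],[0,0,0]],[[0,-0.01,0],[0,0,0]],[[0,-0.02,0],[0,0,0]],[[0,-0.025,0],[0,0,0]],[[0,-0.025,0],[0,0,0]],[[-0.034,0,0.028],[0,0,0]],[[-0.034,0,0.028],[0,0,0]],[[-0.034,0,0.028],[0,0,0]],[[0,0,0],[0,0,0]]], "fingers": 0.3}}

```text
t: 26.28
eef_pos: [0.5392, 0.2336, 0.205]
ee_rot: [0.474, -0.523, 0.525, -0.475]
ft_force: [-0.2, -0.1, 0.4]
width: 0.0598
```

Call:
{"fn": "play_rows", "kwargs": {"motion": [[[0,0,0],[0,-10.6,0]],[[0,0,0],[0,-10.6,0]],[[0,0,0],[0,-10.6,0]],[[0,0,0],[0,-10.6,0]],[[0,0,0],[0,-10.6,0]],[[0,0,0],[0,-10.6,0]],[[0,0,0],[0,-10.6,0]],[[0,0,0],[0,-10.6,0]],[[0,0,0],[0,-10.6,0]],[[0,0,0],[0,-10.6,0]],[[0,0,0],[0,-10.6,0]],[[0,0,0],[0,0,0]]], "fingers": 0.2}}

```text
t: 27.78
eef_pos: [0.5373, 0.2288, 0.2053]
ee_rot: [0.696, 0.126, -0.126, -0.696]
ft_force: [-0.4, -0.4, -0.3]
width: 0.0682
```

```bash
python3 - <<'E'
from h import *
o,R=st()
tabview("t12","top",(225,190,285,270),9,())
im=np.mean([imaging.read_camera("top").astype(float).mean(2) for _ in range(4)],0)
for r in (254,255,258,259,264,265,266,267): print(r,im[r,240:262].round(0).astype(int).tolist())
to((.5393,.130,.1315),22)
E
```

```text
t 27.77 pos [0.5373 0.2288 0.2053] yaw 20.48 tilt [-0. -1. -0.] w 0.0682 F [-0.4 -0.4 -0.3] T [ 0.06 -0.07  0.05] j [-0.81  0.3   0.4   1.8  -0.13  1.07 -0.  ]
254 [151, 151, 151, 151, 151, 152, 152, 153, 143, 97, 49, 46, 91, 135, 150, 152, 151, 151, 151, 151, 151, 151]
255 [150, 151, 151, 151, 151, 151, 152, 151, 139, 94, 48, 54, 101, 139, 150, 151, 151, 151, 152, 151, 151, 151]
258 [151, 151, 151, 151, 151, 151, 150, 139, 113, 72, 40, 71, 126, 149, 152, 151, 151, 151, 151, 151, 152, 151]
259 [152, 152, 151, 152, 152, 150, 144, 134, 106, 65, 45, 77, 132, 151, 151, 152, 151, 152, 151, 150, 151, 151]
264 [91, 84, 78, 74, 69, 60, 54, 56, 60, 59, 59, 56, 52, 54, 79, 88, 84, 81, 81, 80, 81, 80]
265 [110, 108, 104, 98, 91, 72, 59, 58, 59, 59, 60, 58, 52, 48, 67, 74, 72, 71, 70, 71, 70, 71]
266 [113, 114, 113, 112, 105, 81, 61, 59, 60, 60, 60, 60, 59, 60, 85, 96, 97, 96, 97, 97, 96, 95]
267 [113, 113, 113, 114, 108, 81, 60, 57, 58, 59, 58, 59, 59, 70, 98, 110, 111, 111, 111, 112, 111, 110]
shift tool [-0.0334  0.0735 -0.094 ] norm 0.1239
toolY turn -1.43
```

View pics/t12.png

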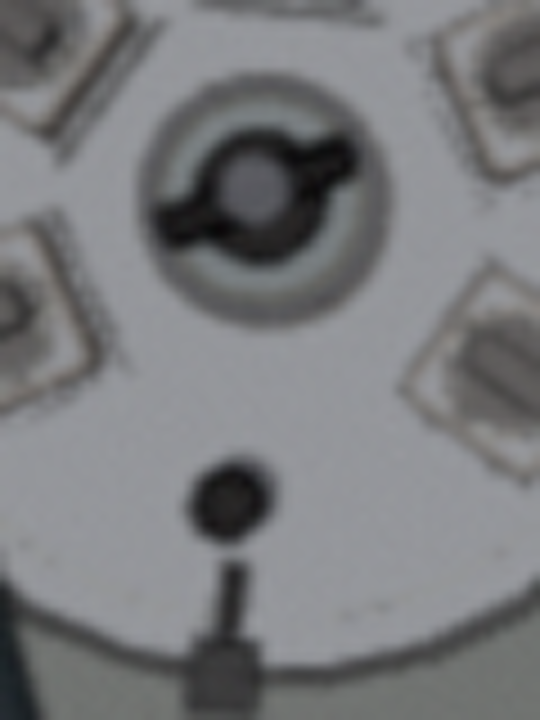

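Call:
{"fn": "play_rows", "kwargs": {"motion": [[[-0.011,0,-0.031],[0,-1.4,0]],[[-0.012,0,-0.031],[0,0,0]],[[-0.0134,0,-0.031],[0,0,0]],[[0,0,0],[0,0,0]],[[0,0,0],[0,0,0]]], "fingers": 0.1}}

```text
t: 28.65
eef_pos: [0.538, 0.1311, 0.2049]
ee_rot: [-0.694, -0.135, 0.135, 0.694]
ft_force: [0.0, -0.2, -1.0]
width: 0.0768
```

```bash
python3 - <<'E'
from h import *
o,R=st(); to((.5393,.130,.1315),22)
E
```

```text
t 28.65 pos [0.538  0.1311 0.2049] yaw 22.06 tilt [ 0.    -1.     0.001] w 0.0768 F [ 0.  -0.2 -1. ] T [ 0.   -0.04  0.  ] j [-0.71  0.24  0.45  1.88 -0.12  1.05  0.18]
shift tool [ 0.0007  0.0734 -0.0015] norm 0.0735
toolY turn 0.06
```

Call:
{"fn": "play_rows", "kwargs": {"motion": [[[0.0007,0.018,-0.0015],[0,0,0]],[[0,0.018,0],[0,0,0]],[[0,0.018,0],[0,0,0]],[[0,0.0195,0],[0,0,0]],[[0,0,0],[0,0,0]]]}}

```text
t: 29.28
eef_pos: [0.5369, 0.1285, 0.1284]
ee_rot: [0.694, 0.133, -0.138, -0.694]
ft_force: [0.1, -0.0, -0.3]
width: 0.0769
```

Call:
{"fn": "play_rows", "kwargs": {"motion": [[[0,0,0],[0,0,0]],[[0,0,0],[0,0,0]],[[0,0,0],[0,0,0]],[[0,0,0],[0,0,0]],[[0,0,0],[0,0,0]],[[0,0,0],[0,0,0]],[[0,0,0],[0,0,0]]], "fingers": 1, "grip_force": 60}}

```text
t: 30.15
eef_pos: [0.5395, 0.1291, 0.1322]
ee_rot: [-0.694, -0.136, 0.135, 0.694]
ft_force: [-2.0, -1.2, 5.9]
width: 0.0141
```

Call:
{"fn": "play_rows", "kwargs": {"motion": [[[0,0.00016,0],[0,7.5,0]],[[0,0.00016,0],[0,7.5,0]],[[0,0.00016,0],[0,7.5,0]],[[0,0.00016,0],[0,7.5,0]],[[0,0.00016,0],[0,7.5,0]],[[0,0.00016,0],[0,7.5,0]],[[0,0.00016,0],[0,7.5,0]],[[0,0.00016,0],[0,7.5,0]],[[0,0.00016,0],[0,7.5,0]],[[0,0.00016,0],[0,7.5,0]],[[0,0.00016,0],[0,7.5,0]],[[0,0.00016,0],[0,7.5,0]],[[0,0.00016,0],[0,7.5,0]],[[0,0.00016,0],[0,7.5,0]],[[0,0,0],[0,0,0]]]}}

```text
t: 32.02
eef_pos: [0.5379, 0.1299, 0.1301]
ee_rot: [0.53, -0.47, 0.467, -0.529]
ft_force: [-7.6, 0.7, 12.1]
width: 0.0138
```

```bash
python3 - <<'E'
from h import *
st()
E
```

```text
t 32.02 pos [0.5379 0.1299 0.1301] yaw -82.97 tilt [-0.002 -1.    -0.004] w 0.0138 F [-7.6  0.7 12.1] T [-0.08  1.32 -0.18] j [-0.98  0.42  0.81  1.95 -0.37  0.94 -1.44]
```

Call:
{"fn": "play_rows", "kwargs": {"motion": [[[0,0,0],[0,3,0]],[[0,0,0],[0,3,0]],[[0,0,0],[0,0,0]]]}}

```text
t: 32.4
eef_pos: [0.5379, 0.1301, 0.13]
ee_rot: [0.505, -0.496, 0.494, -0.504]
ft_force: [-6.8, 1.8, 10.4]
width: 0.0135
```

```bash
python3 - <<'E'
from h import *
st()
E
```

```text
t 32.4 pos [0.5379 0.1301 0.13  ] yaw -88.87 tilt [-0.002 -1.    -0.004] w 0.0135 F [-6.8  1.8 10.4] T [-0.    1.26  0.15] j [-1.    0.42  0.83  1.95 -0.39  0.94 -1.53]
```

Call:
{"fn": "play_rows", "kwargs": {"motion": [[[0,0,0],[0,2.5,0]],[[0,0,0],[0,2.5,0]],[[0,0,0],[0,0,0]]]}}

```text
t: 32.78
eef_pos: [0.5379, 0.1302, 0.1299]
ee_rot: [-0.483, 0.518, -0.515, 0.482]
ft_force: [-6.1, 1.1, 10.0]
width: 0.0141
```

```bash
python3 - <<'E'
from h import *
st()
E
```

```text
t 32.77 pos [0.5379 0.1302 0.1299] yaw -93.86 tilt [-0.002 -1.    -0.004] w 0.0141 F [-6.1  1.1 10. ] T [0.08 1.16 0.1 ] j [-1.01  0.43  0.85  1.95 -0.4   0.94 -1.6 ]
```

Call:
{"fn": "play_rows", "kwargs": {"motion": [[[0,0,0],[0,3,0]],[[0,0,0],[0,3,0]],[[0,0,0],[0,0,0]]], "grip_force": 80}}

```text
t: 33.15
eef_pos: [0.5379, 0.1302, 0.13]
ee_rot: [-0.46, 0.539, -0.538, 0.457]
ft_force: [-6.0, -0.2, 11.2]
width: 0.0135
```

```bash
python3 - <<'E'
from h import *
st(); snap("s13","side",(190,90,350,230),5)
E
```

```text
t 33.15 pos [0.5379 0.1302 0.13  ] yaw -99.18 tilt [ 0.002 -1.    -0.004] w 0.0135 F [-6.  -0.2 11.2] T [0.   1.24 2.22] j [-1.03  0.44  0.87  1.95 -0.41  0.95 -1.69]
```

View pics/s13.png

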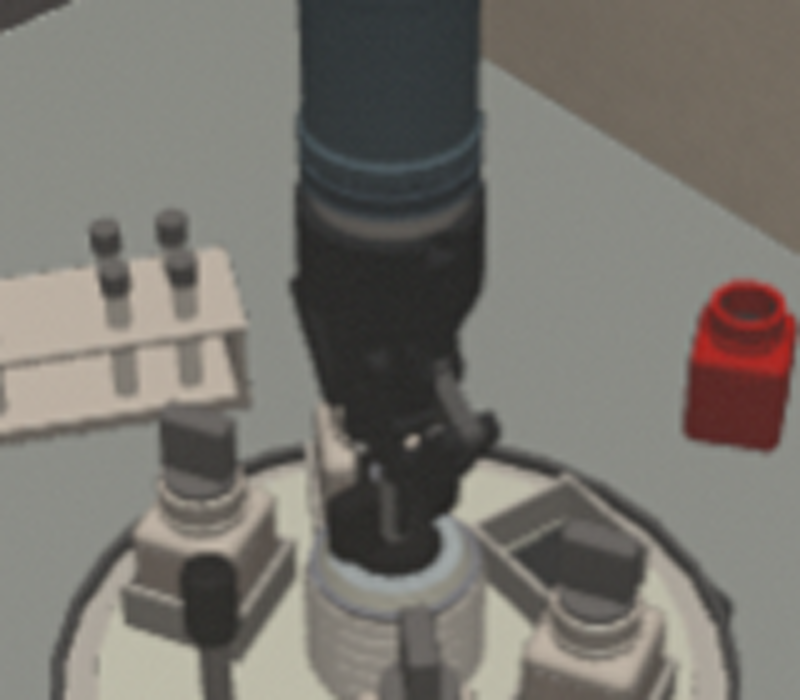

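Call:
{"fn": "play_rows", "kwargs": {"motion": [[[0,0,0],[0,0,0]],[[0,0,0],[0,0,0]],[[0,0,0],[0,0,0]],[[0,0,0],[0,0,0]],[[0,-0.01,0],[0,0,0]],[[0,-0.025,0],[0,0,0]],[[0,-0.035,0],[0,0,0]],[[0,-0.035,0],[0,0,0]],[[0.04,0,0],[0,0,0]],[[0.05,0,0],[0,0,0]],[[0.05,0,0],[0,0,0]],[[0.05,0,0],[0,0,0]],[[0.05,0,0],[0,0,0]],[[0,0,0],[0,0,0]]], "fingers": 0}}

```text
t: 34.95
eef_pos: [0.4965, -0.1133, 0.2351]
ee_rot: [0.452, -0.543, 0.544, -0.452]
ft_force: [-0.1, -0.0, 0.0]
width: 0.0851
```

```bash
python3 - <<'E'
from h import *
st()
snap("t14","top",(190,150,320,275),6)
snap("s14","side",(190,140,350,280),5)
E
```

```text
t 34.95 pos [ 0.4965 -0.1133  0.2351] yaw -100.55 tilt [ 0.    -1.     0.001] w 0.0851 F [-0.1 -0.   0. ] T [ 0.02 -0.02 -0.01] j [-0.86  0.18  1.12  1.97 -0.18  1.1  -1.42]
```

View pics/t14.png

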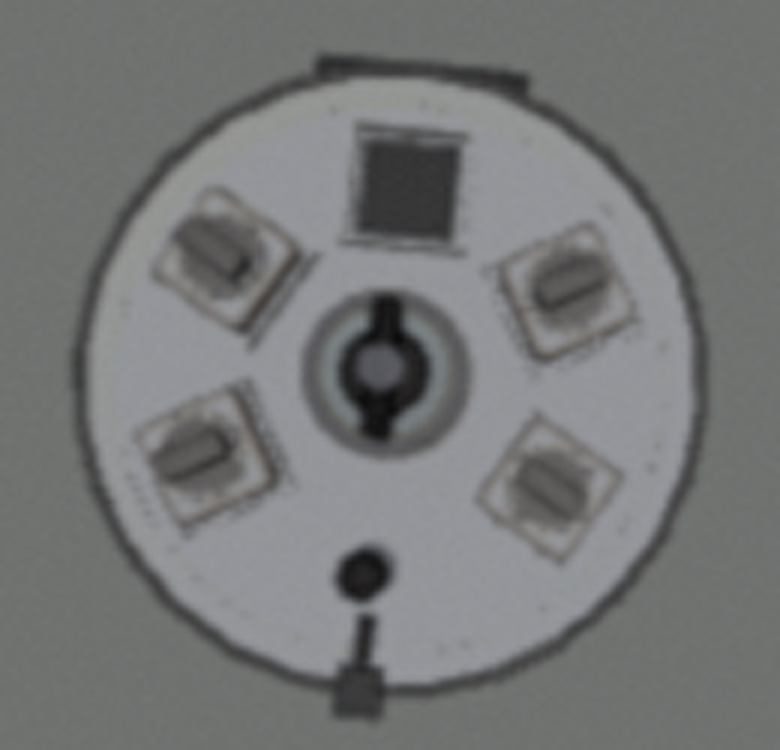

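View pics/s14.png

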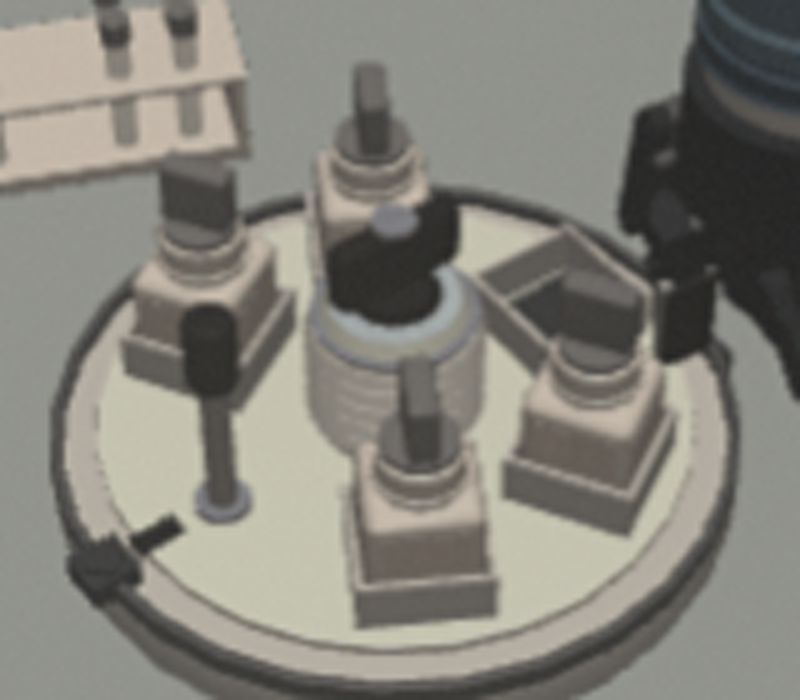

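```bash
python3 - <<'E'
from h import *
tabview("s15","side",(195,225,255,275),12,())
im=np.mean([imaging.read_camera("top").astype(float).mean(2) for _ in range(4)],0)
for r in (254,255,258,259,264,265,266,267): print(r,im[r,240:262].round(0).astype(int).tolist())
pins("top",["home_tab","pointer","turn_knob","clamp_wing"])
pins("side",["home_tab","pointer","turn_knob"])
E
```

```text
254 [150, 150, 151, 150, 150, 150, 150, 152, 142, 97, 49, 45, 86, 133, 148, 150, 150, 150, 150, 150, 151, 150]
255 [149, 151, 150, 151, 150, 150, 151, 150, 138, 92, 48, 53, 100, 138, 150, 150, 150, 150, 151, 150, 149, 150]
258 [150, 150, 149, 149, 150, 150, 148, 138, 112, 70, 42, 70, 126, 148, 151, 150, 150, 150, 150, 150, 150, 150]
259 [151, 150, 150, 151, 150, 149, 143, 134, 103, 62, 44, 79, 131, 149, 151, 151, 150, 150, 151, 150, 150, 151]
264 [90, 83, 78, 72, 69, 59, 54, 56, 58, 58, 59, 56, 52, 53, 79, 88, 84, 79, 79, 80, 80, 80]
265 [108, 107, 104, 97, 91, 72, 59, 58, 59, 58, 59, 58, 51, 49, 66, 74, 72, 70, 70, 70, 70, 70]
266 [114, 113, 113, 111, 105, 81, 61, 58, 59, 59, 60, 59, 57, 61, 85, 95, 96, 95, 96, 97, 95, 94]
267 [112, 113, 113, 114, 107, 80, 59, 57, 58, 58, 58, 58, 59, 70, 98, 109, 111, 110, 110, 111, 110, 110]
top home_tab 0.36 [0.5903 0.2045 0.0789]
top pointer 0.83 [0.3952 0.1394 0.0403]
top pointer 0.71 [ 6.758e-01 -3.059e-01  5.000e-04]
top turn_knob 0.64 [0.4458 0.1432 0.1407]
top clamp_wing 0.66 [0.5384 0.133  0.149 ]
top home_tab 0.81 [0.3965 0.1433 0.0451]
to
[... 173 characters left out ...]
ab 0.6 [0.3992 0.1421 0.0434]
top pointer 0.72 [0.3965 0.1373 0.0403]
top turn_knob 0.71 [0.4444 0.1399 0.1379]
top clamp_wing 0.74 [0.5399 0.1336 0.1496]
top clamp_wing 0.69 [0.3945 0.1394 0.0406]
side home_tab 0.74 [0.4006 0.1418 0.0476]
side pointer 0.95 [0.3923 0.1405 0.0502]
side turn_knob 0.16 [0.5935 0.2098 0.0764]
side home_tab 0.66 [0.5951 0.2101 0.0811]
side home_tab 0.63 [0.4028 0.1406 0.0435]
side pointer 0.77 [0.3943 0.1409 0.046 ]
side pointer 0.47 [0.5963 0.2071 0.0801]
side turn_knob 0.63 [0.446  0.1333 0.1373]
side home_tab 0.61 [0.4015 0.1397 0.0433]
side pointer 0.78 [0.3951 0.1394 0.0481]
side turn_knob 0.97 [0.4444 0.1369 0.1377]
side turn_knob 0.6 [0.595  0.2023 0.1456]
```

View pics/s15.png

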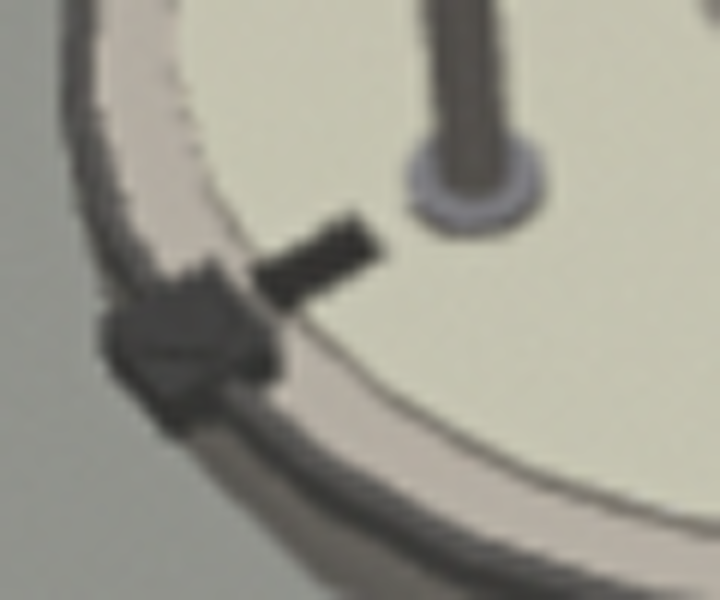

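```bash
cat > st.py <<'E'
from h import *
A=np.array([.539,.130])
B={n:A+.095*np.array([np.cos(np.radians(a)),np.sin(np.radians(a))]) for n,a in (("LL",115.2),("LU",55.2),("RU",-64.8),("RL",-124.8))}
def meas(n=3):
    for c in ("top","side"):
        D={k:[] for k in B}
        for k in range(n):
            imaging.read_camera(c)
            for q in ("stopper1_grip","stopper2_grip","stopper3_grip","stopper4_grip"):
                for r in imaging.pinpoint(c,q):
                    X=cw(c,r['point'])
                    for b,p in B.items():
                        if np.hypot(*(X[:2]-p))<.025 and abs(X[2]-.144)<.02: D[b].append(X)
        for b in B: print(c,b,B[b].round(4),len(D[b]),np.median(D[b],0).round(4) if D[b] else None)
E
python3 - <<'E'
from st import *
meas()
pins("top",["tray_in"],2); pins("side",["tray_in"],2)
E
```

```text
top LL [0.4986 0.216 ] 4 [0.498  0.2157 0.1439]
top LU [0.5932 0.208 ] 5 [0.5937 0.2092 0.1393]
top RU [0.5794 0.044 ] 2 [0.5795 0.0451 0.146 ]
top RL [0.4848 0.052 ] 4 [0.483  0.054  0.1445]
side LL [0.4986 0.216 ] 3 [0.5031 0.2152 0.1435]
side LU [0.5932 0.208 ] 3 [0.595  0.2052 0.1479]
side RU [0.5794 0.044 ] 3 [0.5816 0.042  0.1418]
side RL [0.4848 0.052 ] 3 [0.4867 0.0501 0.1415]
top tray_in 0.24 [0.4839 0.0515 0.144 ]
top tray_in 0.2 [ 0.554   0.4267 -0.0017]
top tray_in 0.2 [0.4848 0.0522 0.0785]
side tray_in 0.55 [ 0.4884 -0.2627  0.0007]
side tray_in 0.91 [ 0.4939 -0.264  -0.0005]
```

Call:
{"fn": "play_rows", "kwargs": {"motion": [[[-0.04,0,-0.0102],[0,0,0]],[[-0.04,0,-0.0102],[0,0,0]],[[-0.04,0,-0.0102],[0,0,0]],[[-0.04,0,-0.0102],[0,0,0]],[[0,0,0],[0,-9.6,0]],[[0,0,0],[0,-9.6,0]],[[0,0,0],[0,-9.6,0]],[[0,0,0],[0,-9.6,0]],[[0,0,0],[0,-9.6,0]],[[0,0,0],[0,-9.6,0]],[[0,0,0],[0,-9.6,0]],[[0,0,0],[0,0,0]]], "fingers": 0.2}}

```text
t: 40.05
eef_pos: [0.4853, 0.0572, 0.2341]
ee_rot: [-0.678, 0.2, -0.2, 0.678]
ft_force: [-0.0, 0.5, 0.0]
width: 0.0684
```

```bash
python3 - <<'E'
from h import *
st(); to((.485,.052,.1275),-33); pins("top",["tray_in"],3)
E
```

```text
t 40.05 pos [0.4853 0.0572 0.2341] yaw -32.85 tilt [-0. -1.  0.] w 0.0684 F [-0.   0.5  0. ] T [-0.02  0.06  0.04] j [-1.09  0.08  0.93  2.01 -0.07  1.09 -0.69]
shift tool [ 0.0026  0.1066 -0.0045] norm 0.1067
toolY turn 0.15
top tray_in 0.89 [ 0.4899 -0.2641  0.0014]
top tray_in 0.82 [ 0.4916 -0.262   0.0054]
top tray_in 0.92 [ 0.4881 -0.2644  0.0056]
top tray_in 0.3 [0.3973 0.1359 0.0397]
```

Call:
{"fn": "play_rows", "kwargs": {"motion": [[[0.0026,0.02,-0.0045],[0,0,0]],[[0,0.03,0],[0,0,0]],[[0,0.03,0],[0,0,0]],[[0,0.0263,0],[0,0,0]],[[0,0,0],[0,0,0]],[[0,0,0],[0,0,0]]]}}

```text
t: 41.1
eef_pos: [0.4858, 0.052, 0.1287]
ee_rot: [-0.678, 0.199, -0.2, 0.679]
ft_force: [0.6, -0.3, -0.2]
width: 0.0685
```

```bash
python3 - <<'E'
from h import *
st(); to((.485,.052,.1275),-33); snap("s16","side",(230,140,350,245),6)
E
```

```text
t 41.1 pos [0.4858 0.052  0.1287] yaw -32.75 tilt [ 0.001 -1.     0.001] w 0.0685 F [ 0.6 -0.3 -0.2] T [-0.    0.02 -0.03] j [-0.97  0.29  0.89  2.1  -0.29  0.88 -0.49]
shift tool [-0.0007  0.0012 -0.0005] norm 0.0014
toolY turn 0.25
```

View pics/s16.png

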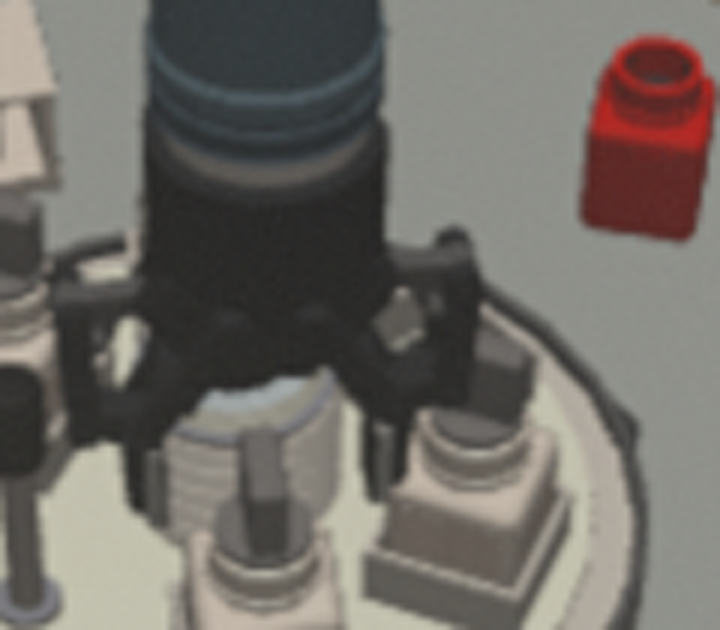

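Call:
{"fn": "play_rows", "kwargs": {"motion": [[[0,0,0],[0,0,0]],[[0,0,0],[0,0,0]],[[0,0,0],[0,0,0]],[[0,0,0],[0,0,0]],[[0,0,0],[0,0,0]],[[0,0,0],[0,0,0]]], "fingers": 1, "grip_force": 60}}

```text
t: 41.9
eef_pos: [0.4853, 0.0522, 0.1283]
ee_rot: [-0.678, 0.199, -0.199, 0.679]
ft_force: [-2.0, -0.4, 5.5]
width: 0.013
```

Call:
{"fn": "play_rows", "kwargs": {"motion": [[[0,0,0],[0,8,0]],[[0,0,0],[0,8,0]],[[0,0,0],[0,8,0]],[[0,0,0],[0,8,0]],[[0,0,0],[0,8,0]],[[0,0,0],[0,8,0]],[[0,0,0],[0,8,0]],[[0,0,0],[0,8,0]],[[0,0,0],[0,8,0]],[[0,0,0],[0,8,0]],[[0,0,0],[0,0,0]]]}}

```text
t: 43.28
eef_pos: [0.486, 0.052, 0.1283]
ee_rot: [0.391, -0.588, 0.589, -0.392]
ft_force: [0.5, -0.1, 4.5]
width: 0.0132
```

```bash
python3 - <<'E'
from h import *
st(); snap("s17","side",(230,140,350,245),6)
E
```

```text
t 43.27 pos [0.486  0.052  0.1283] yaw -112.74 tilt [ 0.    -1.     0.002] w 0.0132 F [ 0.5 -0.1  4.5] T [ 0.02  0.01 -0.05] j [-1.21  0.44  1.21  2.11 -0.52  0.93 -1.67]
```

View pics/s17.png

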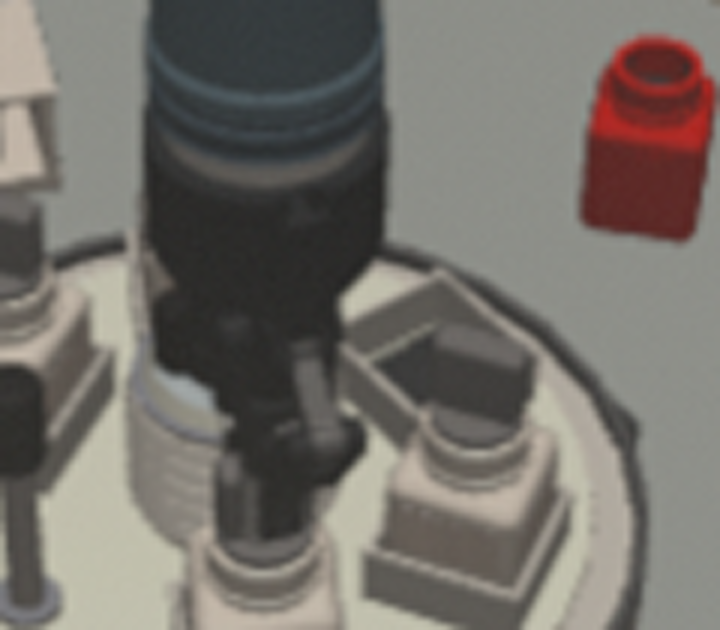

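Call:
{"fn": "play_rows", "kwargs": {"motion": [[[0,-0.004,0],[0,0,0]],[[0,-0.006,0],[0,0,0]],[[0,-0.008,0],[0,0,0]],[[0,-0.008,0],[0,0,0]],[[0,0,0],[0,0,0]]]}}

```text
t: 43.95
eef_pos: [0.4857, 0.0522, 0.1546]
ee_rot: [0.391, -0.589, 0.589, -0.392]
ft_force: [-0.2, -0.7, -0.7]
width: 0.0135
```

```bash
python3 - <<'E'
from h import *
st(); snap("s18","side",(230,140,350,245),6)
E
```

```text
t 43.95 pos [0.4857 0.0522 0.1546] yaw -112.72 tilt [-0.001 -1.     0.001] w 0.0135 F [-0.2 -0.7 -0.7] T [ 0.03 -0.05  0.04] j [-1.27  0.4   1.28  2.09 -0.47  0.98 -1.71]
```

View pics/s18.png

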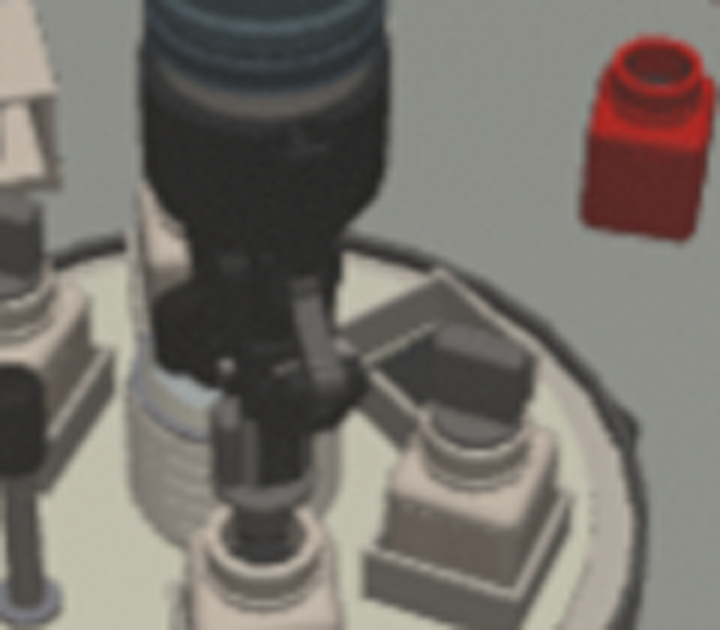

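Call:
{"fn": "play_rows", "kwargs": {"motion": [[[0,-0.025,0],[0,0,0]],[[0,-0.025,0],[0,0,0]],[[0,0,0],[0,-10,0]],[[0,0,0],[0,-10,0]],[[0,0,0],[0,-10,0]],[[0,0,0],[0,-10,0]],[[0,0,0],[0,-10,0]],[[0,0,0],[0,-10,0]],[[0,0,0],[0,-10,0]],[[0,0,0],[0,-10,0]],[[0.0328,0,-0.0375],[0,0,0]],[[0.0328,0,-0.0375],[0,0,0]],[[0.0328,0,-0.0375],[0,0,0]],[[0.0328,0,-0.0375],[0,0,0]],[[0.0328,0,-0.0375],[0,0,0]],[[0.0328,0,-0.0375],[0,0,0]],[[0.0328,0,-0.0375],[0,0,0]],[[0,0,0],[0,0,0]]]}}

```text
t: 46.25
eef_pos: [0.5338, -0.2994, 0.2041]
ee_rot: [0.679, -0.202, 0.202, -0.676]
ft_force: [0.4, -0.8, -1.1]
width: 0.0132
```

```bash
python3 - <<'E'
from h import *
st(); to((.535,-.293,.031),-33); snap("s19","side",None,1); snap("t19","top")
pins("side",["tray_in"],3)
E
```

```text
t 46.25 pos [ 0.5338 -0.2994  0.2041] yaw -33.25 tilt [ 0.002 -1.    -0.005] w 0.0132 F [ 0.4 -0.8 -1.1] T [-0.   -0.06  0.08] j [-0.32  0.5   1.    1.76 -0.46  1.14  0.24]
shift tool [-0.0028  0.173   0.0068] norm 0.1732
toolY turn -0.25
side tray_in 0.71 [ 0.5084 -0.2257  0.0039]
side tray_in 0.86 [ 0.5129 -0.2248  0.0049]
side tray_in 0.54 [0.4441 0.1327 0.1384]
side tray_in 0.7 [ 0.5101 -0.2273  0.005 ]
```

View pics/s19.png

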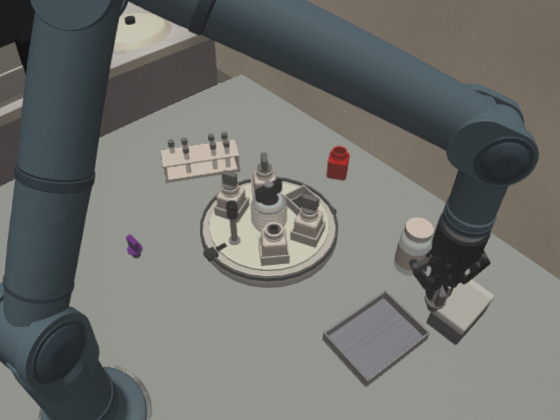

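```bash
python3 - <<'E'
from h import *
im=imaging.read_camera("side")
for q in ("tray_in",):
    for r in imaging.silhouettes("side",q)[:1]:
        m=r['mask'].astype(np.uint8); print(r['score'],m.sum())
        h=cv2.convexHull(np.argwhere(m)[:,::-1].astype(np.int32)); a=cv2.approxPolyDP(h,6,True).reshape(-1,2); print(a.tolist())
P=ray("side",[(324,337),(382,293),(428,332),(370,380)],.028); print(P.round(3),P.mean(0).round(3))
st(); to((.545,-.252,.031),-33)
E
```

```text
0.73 5519
[[428, 331], [365, 386], [322, 339], [384, 291]]
[[ 0.427 -0.164  0.028]
 [ 0.591 -0.172  0.028]
 [ 0.587 -0.296  0.028]
 [ 0.426 -0.285  0.028]] [ 0.508 -0.229  0.028]
t 46.75 pos [ 0.5367 -0.2917  0.2039] yaw -32.62 tilt [-0.    -1.     0.001] w 0.013 F [-0.2  0.6 -0.4] T [ 0.05  0.05 -0.01] j [-0.33  0.5   0.99  1.76 -0.46  1.14  0.24]
shift tool [-0.0143  0.1729  0.0378] norm 0.1776
toolY turn 0.38
```

Call:
{"fn": "play_rows", "kwargs": {"motion": [[[-0.006,0,0.04],[0,0,0]],[[0,0.04,0],[0,0,0]],[[0,0.045,0],[0,0,0]],[[0,0.045,0],[0,0,0]],[[0,0.025,0],[0,0,0]],[[0,0,0],[0,0,0]]]}}

```text
t: 47.5
eef_pos: [0.5511, -0.2545, 0.0467]
ee_rot: [-0.678, 0.201, -0.197, 0.679]
ft_force: [-0.5, -0.3, -0.5]
width: 0.0128
```

```bash
python3 - <<'E'
from h import *
st(); to((.553,-.255,.0315),-33); snap("s20","side",(300,220,500,390),4)
E
```

```text
t 47.5 pos [ 0.5511 -0.2545  0.0467] yaw -32.69 tilt [-0.005 -1.    -0.001] w 0.0128 F [-0.5 -0.3 -0.5] T [-0.02  0.04 -0.03] j [-0.27  0.69  0.82  1.85 -0.64  0.89  0.3 ]
shift tool [0.0019 0.0152 0.0006] norm 0.0153
toolY turn 0.31
```

View pics/s20.png

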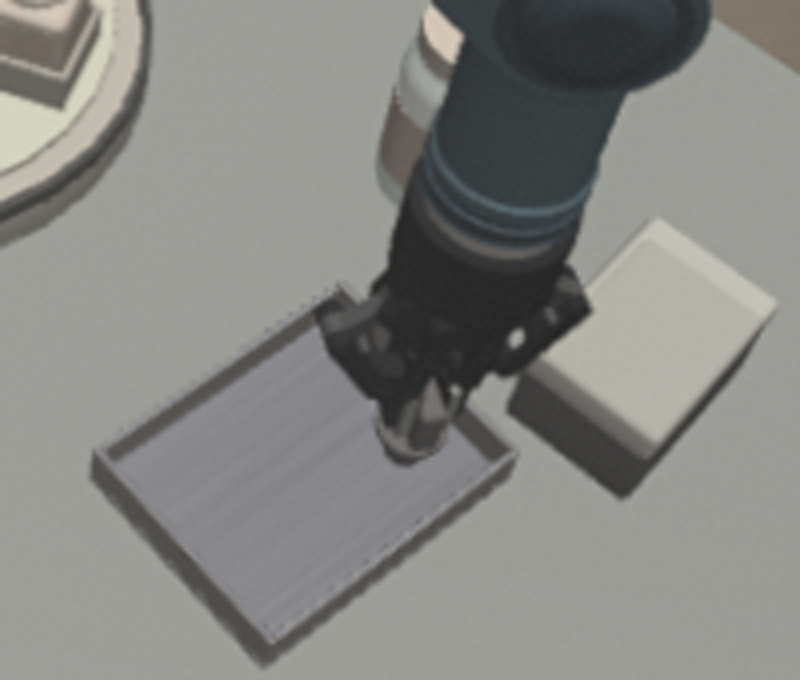

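```bash
python3 - <<'E'
from h import *
P=lambda l:[(300+a/4,220+b/4) for a,b in l]
print(ray("side",P([(525,365),(650,455),(775,305),(655,222)]),.063).round(3)); print(ray("side",P([(510,408),(625,495)]),0).round(3))
to((.535,-.245,.031),-33)
E
```

```text
[[ 0.607 -0.279  0.063]
 [ 0.61  -0.353  0.063]
 [ 0.733 -0.349  0.063]
 [ 0.73  -0.274  0.063]]
[[ 0.624 -0.275  0.   ]
 [ 0.626 -0.349  0.   ]]
shift tool [-0.0204  0.0175 -0.0006] norm 0.0269
toolY turn 0.3
```

Call:
{"fn": "play_rows", "kwargs": {"motion": [[[-0.014,0,-0.001],[0,0,0]],[[0,0.008,0],[0,0,0]],[[0,0.006,0],[0,0,0]],[[0,0.001,0],[0,0,0]],[[0,0,0],[0,0,0]]]}}

```text
t: 48.18
eef_pos: [0.5407, -0.2494, 0.0338]
ee_rot: [0.679, -0.199, 0.199, -0.678]
ft_force: [-0.0, -0.5, -0.6]
width: 0.013
```

Call:
{"fn": "play_rows", "kwargs": {"motion": [[[0,0,0],[0,0,0]],[[0,0,0],[0,0,0]],[[0,0,0],[0,0,0]],[[0,-0.02,0],[0,0,0]],[[0,-0.04,0],[0,0,0]],[[0,-0.05,0],[0,0,0]],[[0,-0.05,0],[0,0,0]],[[0,-0.04,0],[0,0,0]],[[0,0,0],[0,0,0]]], "fingers": 0.6}}

```text
t: 49.3
eef_pos: [0.5427, -0.2515, 0.2392]
ee_rot: [-0.678, 0.196, -0.203, 0.678]
ft_force: [1.0, 0.3, -0.8]
width: 0.0343
```

```bash
python3 - <<'E'
from h import *
st(); to((.5794,.044,.23),-155); snap("s21","side",(300,220,500,390),4)
E
```

```text
t 49.3 pos [ 0.5427 -0.2515  0.2392] yaw -32.79 tilt [ 0.009 -1.     0.003] w 0.0343 F [ 1.   0.3 -0.8] T [-0.06 -0.03 -0.03] j [-0.45  0.43  1.05  1.76 -0.41  1.18  0.14]
shift tool [-0.1293  0.0088  0.2683] norm 0.2979
toolY turn 122.21
```

View pics/s21.png

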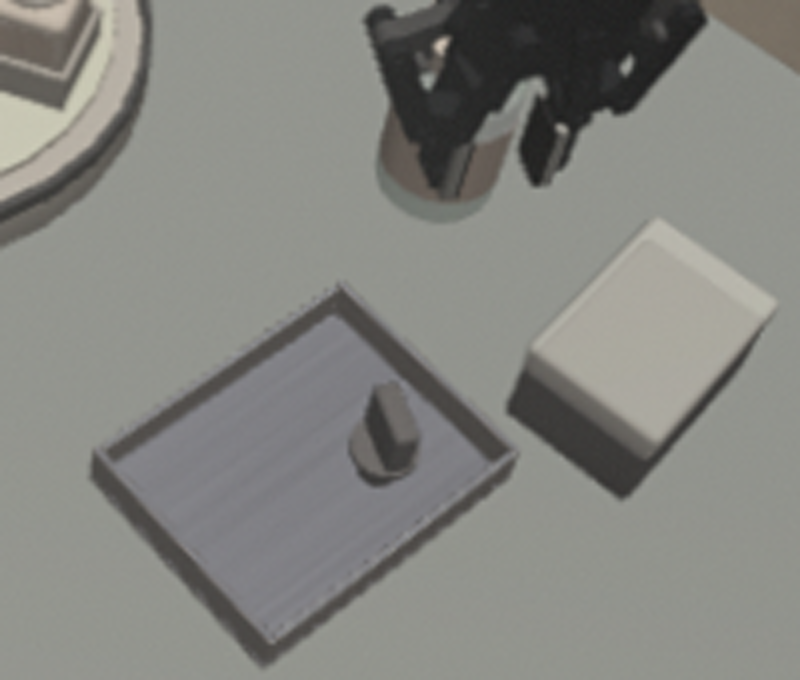

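Call:
{"fn": "play_rows", "kwargs": {"motion": [[[-0.0215,0,0.0447],[0,0,0]],[[-0.0215,0,0.0447],[0,0,0]],[[-0.0215,0,0.0447],[0,0,0]],[[-0.0215,0,0.0447],[0,0,0]],[[-0.0215,0,0.0447],[0,0,0]],[[-0.0215,0,0.0447],[0,0,0]],[[0,0,0],[0,-9.2,0]],[[0,0,0],[0,-9.2,0]],[[0,0,0],[0,-9.2,0]],[[0,0,0],[0,-9.2,0]],[[0,0,0],[0,-9.2,0]],[[0,0,0],[0,-9.2,0]],[[0,0,0],[0,0,0]]], "fingers": 0.2}}

```text
t: 50.98
eef_pos: [0.5759, 0.0459, 0.2327]
ee_rot: [-0.694, -0.136, 0.138, 0.694]
ft_force: [0.5, 0.1, 0.8]
width: 0.0686
```

```bash
python3 - <<'E'
from h import *
st(); to((.580,.044,.1275),22.5)
E
```

```text
t 50.98 pos [0.5759 0.0459 0.2327] yaw 22.35 tilt [-0.002 -1.     0.001] w 0.0686 F [0.5 0.1 0.8] T [-0.03 -0.03 -0.01] j [-0.84  0.32  0.83  1.8  -0.26  1.13  0.47]
shift tool [ 0.0034  0.1052 -0.0034] norm 0.1053
toolY turn -0.15
```

Call:
{"fn": "play_rows", "kwargs": {"motion": [[[0.003,0.02,-0.003],[0,0,0]],[[0,0.03,0],[0,0,0]],[[0,0.03,0],[0,0,0]],[[0,0.025,0],[0,0,0]],[[0,0,0],[0,0,0]],[[0,0,0],[0,0,0]]]}}

```text
t: 51.72
eef_pos: [0.5812, 0.0441, 0.1288]
ee_rot: [0.694, 0.137, -0.137, -0.693]
ft_force: [0.6, -0.9, 0.0]
width: 0.0684
```

```bash
python3 - <<'E'
from h import *
st(); to((.580,.044,.1275),22.5); snap("s22","side",(230,140,350,245),6)
E
```

```text
t 51.73 pos [0.5812 0.0441 0.1288] yaw 22.41 tilt [-0.    -1.    -0.001] w 0.0684 F [ 0.6 -0.9  0. ] T [ 0.01 -0.04  0.  ] j [-0.76  0.46  0.76  1.88 -0.39  0.95  0.57]
shift tool [-0.0011  0.0013  0.0003] norm 0.0017
toolY turn -0.09
```

View pics/s22.png

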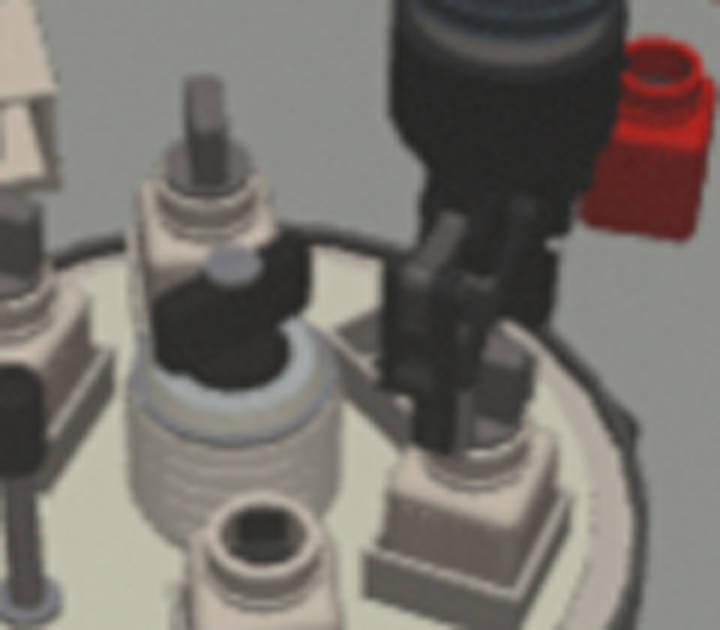

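Aligned over RU stopper; close, twist and lift.

Call:
{"fn": "play_rows", "kwargs": {"motion": [[[0,0,0],[0,0,0]],[[0,0,0],[0,0,0]],[[0,0,0],[0,0,0]],[[0,0,0],[0,0,0]],[[0,0,0],[0,0,0]],[[0,0,0],[0,0,0]]], "fingers": 1, "grip_force": 60}}

```text
t: 52.52
eef_pos: [0.5812, 0.0444, 0.1292]
ee_rot: [-0.694, -0.138, 0.138, 0.694]
ft_force: [-0.2, -0.5, 2.9]
width: 0.0132
```

Call:
{"fn": "play_rows", "kwargs": {"motion": [[[0,0,0],[0,8,0]],[[0,0,0],[0,8,0]],[[0,0,0],[0,8,0]],[[0,0,0],[0,8,0]],[[0,0,0],[0,8,0]],[[0,0,0],[0,8,0]],[[0,0,0],[0,8,0]],[[0,0,0],[0,8,0]],[[0,0,0],[0,8,0]],[[0,0,0],[0,8,0]],[[0,0,0],[0,0,0]]]}}

```text
t: 53.9
eef_pos: [0.5811, 0.045, 0.1292]
ee_rot: [0.62, -0.34, 0.34, -0.62]
ft_force: [-1.6, 0.4, 4.3]
width: 0.0132
```

```bash
python3 - <<'E'
from h import *
st(); snap("s23","side",(230,140,350,245),6)
E
```

```text
t 53.9 pos [0.5811 0.045  0.1292] yaw -57.5 tilt [-0. -1. -0.] w 0.0132 F [-1.6  0.4  4.3] T [ 0.18  0.28 -0.02] j [-0.97  0.61  1.08  1.89 -0.63  1.03 -0.63]
```

View pics/s23.png

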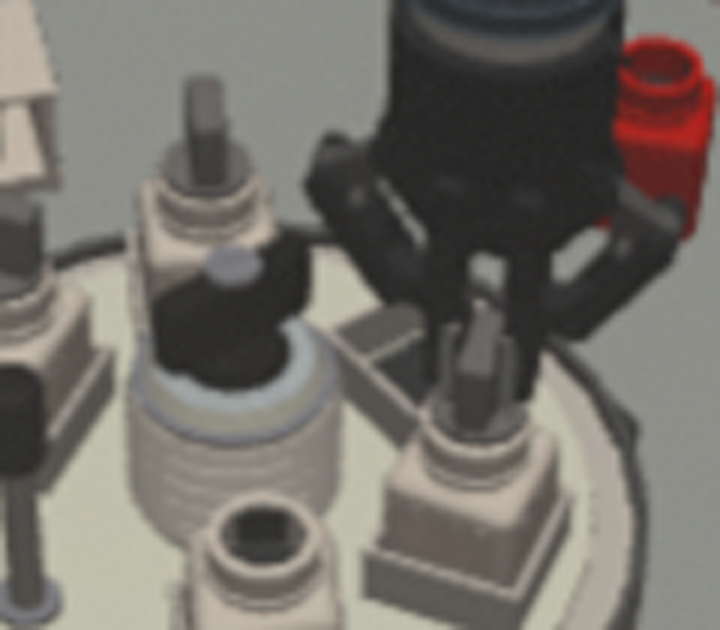

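Call:
{"fn": "play_rows", "kwargs": {"motion": [[[0,-0.004,0],[0,0,0]],[[0,-0.006,0],[0,0,0]],[[0,-0.008,0],[0,0,0]],[[0,-0.008,0],[0,0,0]],[[0,0,0],[0,0,0]]]}}

```text
t: 54.58
eef_pos: [0.5816, 0.0444, 0.1558]
ee_rot: [-0.619, 0.34, -0.341, 0.62]
ft_force: [-0.8, 0.2, 0.4]
width: 0.0128
```

```bash
python3 - <<'E'
from h import *
st(); snap("s24","side",(230,140,350,245),6); pins("side",["tray_in"],3); pins("top",["tray_in"],1)
E
```

```text
t 54.58 pos [0.5816 0.0444 0.1558] yaw -57.53 tilt [ 0.001 -1.     0.002] w 0.0128 F [-0.8  0.2  0.4] T [ 0.04 -0.   -0.04] j [-1.    0.58  1.11  1.87 -0.6   1.07 -0.65]
side tray_in 0.72 [ 0.506  -0.2262  0.0039]
side tray_in 0.4 [ 0.7147 -0.1506 -0.0011]
side tray_in 0.95 [ 0.5094 -0.2256  0.0032]
side tray_in 0.69 [ 0.5095 -0.2236  0.0023]
top tray_in 0.59 [ 0.5075 -0.2288  0.0056]
```

View pics/s24.png

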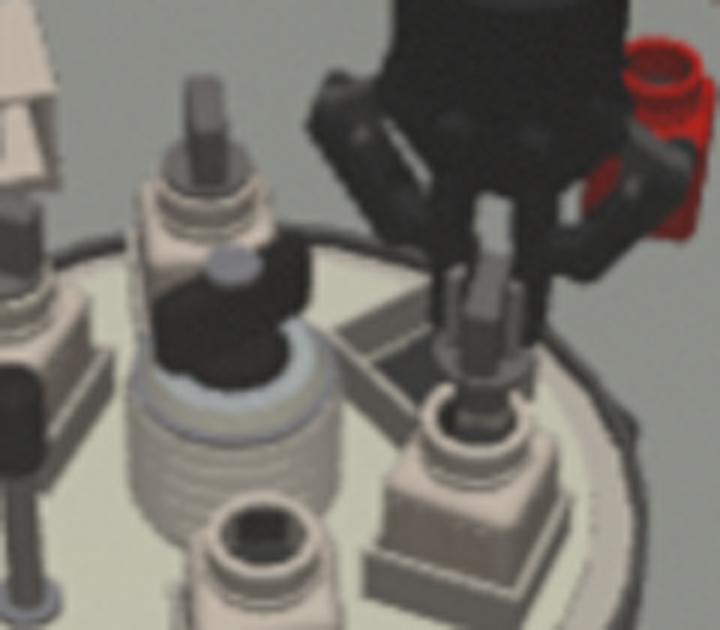

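Call:
{"fn": "play_rows", "kwargs": {"motion": [[[0,-0.025,0],[0,0,0]],[[0,-0.025,0],[0,0,0]],[[0,0,0],[0,-9.6,0]],[[0,0,0],[0,-9.6,0]],[[0,0,0],[0,-9.6,0]],[[0,0,0],[0,-9.6,0]],[[0,0,0],[0,-9.6,0]],[[0,0,0],[0,-9.6,0]],[[-0.0162,0,-0.0423],[0,0,0]],[[-0.0162,0,-0.0423],[0,0,0]],[[-0.0162,0,-0.0423],[0,0,0]],[[-0.0162,0,-0.0423],[0,0,0]],[[-0.0162,0,-0.0423],[0,0,0]],[[-0.0162,0,-0.0423],[0,0,0]],[[-0.0162,0,-0.0423],[0,0,0]],[[0,0,0],[0,0,0]],[[0,0,0],[0,0,0]]]}}

```text
t: 57.15
eef_pos: [0.4679, -0.2515, 0.2047]
ee_rot: [-0.707, -0.0, 0.0, 0.707]
ft_force: [-0.6, 0.3, -1.2]
width: 0.0126
```

```bash
python3 - <<'E'
from h import *
st(); to((.468,-.252,.0315),0)
E
```

```text
t 57.15 pos [ 0.4679 -0.2515  0.2047] yaw 0.03 tilt [ 0.    -1.     0.001] w 0.0126 F [-0.6  0.3 -1.2] T [ 0.01 -0.01  0.01] j [-0.49  0.3   1.06  1.95 -0.3   1.06  0.7 ]
shift tool [ 1.000e-04  1.732e-01 -6.000e-04] norm 0.1732
toolY turn 0.03
```

Call:
{"fn": "play_rows", "kwargs": {"motion": [[[0,0.045,0],[0,0,0]],[[0,0.045,0],[0,0,0]],[[0,0.045,0],[0,0,0]],[[0,0.02,0],[0,0,0]],[[0,0.01,0],[0,0,0]],[[0,0.007,0],[0,0,0]],[[0,0,0],[0,0,0]],[[0,0,0],[0,0,0]]]}}

```text
t: 58.15
eef_pos: [0.4686, -0.2521, 0.0338]
ee_rot: [0.707, 0.001, 0.0, -0.707]
ft_force: [0.0, -0.2, 0.4]
width: 0.013
```

```bash
python3 - <<'E'
from h import *
st(); snap("s25","side",(300,220,500,390),4)
E
```

```text
t 58.15 pos [ 0.4686 -0.2521  0.0338] yaw 0.07 tilt [ 0.002 -1.    -0.   ] w 0.013 F [ 0.  -0.2  0.4] T [ 0.02 -0.   -0.  ] j [-0.25  0.57  0.81  2.05 -0.6   0.77  0.93]
```

View pics/s25.png

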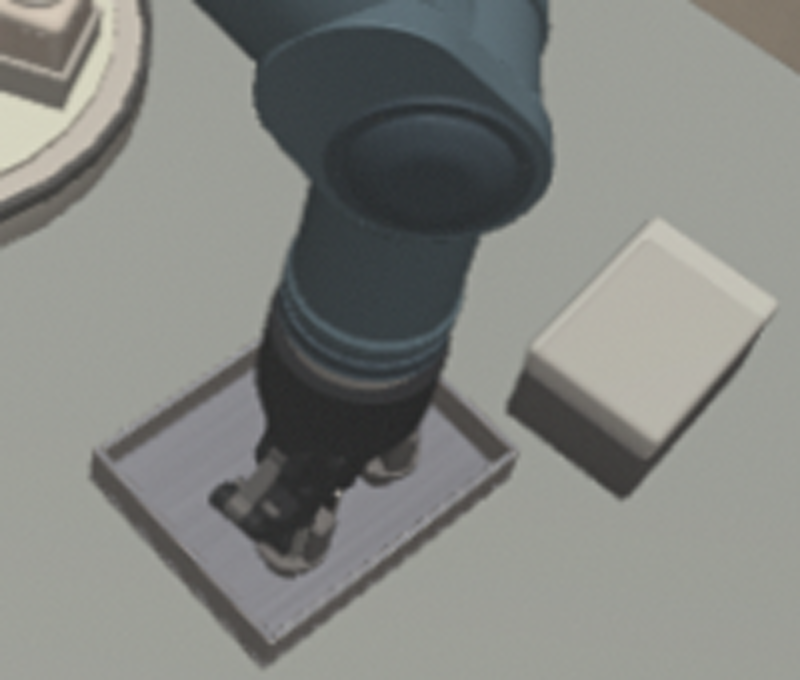

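Call:
{"fn": "play_rows", "kwargs": {"motion": [[[0,0.0015,0],[0,0,0]],[[0,0,0],[0,0,0]],[[0,0,0],[0,0,0]],[[0,0,0],[0,0,0]],[[0,-0.02,0],[0,0,0]],[[0,-0.04,0],[0,0,0]],[[0,-0.05,0],[0,0,0]],[[0,-0.05,0],[0,0,0]],[[0,-0.04,0],[0,0,0]],[[0,0,0],[0,0,0]]], "fingers": 0.6}}

```text
t: 59.45
eef_pos: [0.4701, -0.2538, 0.2358]
ee_rot: [0.708, 0.003, 0.003, -0.707]
ft_force: [0.1, 0.5, -0.6]
width: 0.034
```

Call:
{"fn": "play_rows", "kwargs": {"motion": [[[0.0034,0,0.052],[0,0,0]],[[0.0034,0,0.052],[0,0,0]],[[0.0034,0,0.052],[0,0,0]],[[0.0034,0,0.052],[0,0,0]],[[0.0034,0,0.052],[0,0,0]],[[0.0034,0,0.052],[0,0,0]],[[0.0034,0,0.052],[0,0,0]],[[0.0034,0,0.052],[0,0,0]],[[0.0034,0,0.052],[0,0,0]],[[0,0,0],[0,-7.5,0]],[[0,0,0],[0,-7.5,0]],[[0,0,0],[0,-7.5,0]],[[0,0,0],[0,0,0]],[[0,0,0],[0,0,0]]], "fingers": 0.2}}

```text
t: 61.2
eef_pos: [0.4976, 0.2159, 0.231]
ee_rot: [0.694, 0.137, -0.138, -0.694]
ft_force: [-0.3, 0.4, 0.0]
width: 0.0683
```

```bash
python3 - <<'E'
from h import *
st(); to((.4995,.216,.1275),22.5); snap("s26","side"); 
E
```

```text
t 61.2 pos [0.4976 0.2159 0.231 ] yaw 22.44 tilt [-0.001 -1.    -0.   ] w 0.0683 F [-0.3  0.4  0. ] T [-0.04 -0.04  0.  ] j [-1.2   0.23  0.82  1.89 -0.19  1.11  0.08]
shift tool [ 0.0019  0.1035 -0.0006] norm 0.1035
toolY turn -0.06
```

View pics/s26.png

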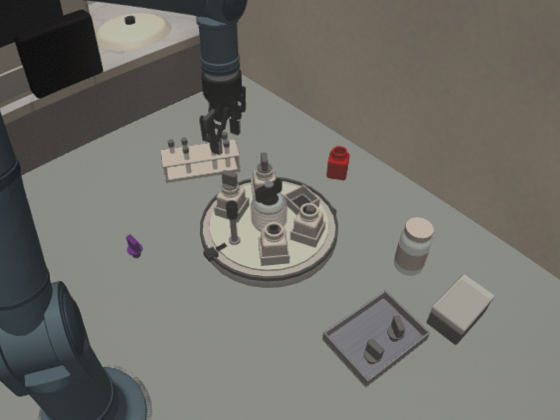

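Call:
{"fn": "play_rows", "kwargs": {"motion": [[[0.0015,0.02,-0.0005],[0,0,0]],[[0,0.03,0],[0,0,0]],[[0,0.03,0],[0,0,0]],[[0,0.0235,0],[0,0,0]],[[0,0,0],[0,0,0]],[[0,0,0],[0,0,0]]]}}

```text
t: 62.0
eef_pos: [0.4998, 0.2162, 0.1279]
ee_rot: [0.694, 0.138, -0.138, -0.693]
ft_force: [-0.6, 0.3, 1.0]
width: 0.0686
```

```bash
python3 - <<'E'
from h import *
st(); to((.4995,.216,.1275),22.5); snap("s27","side",(190,120,310,225),6)
E
```

```text
t 62.0 pos [0.4998 0.2162 0.1279] yaw 22.54 tilt [ 0. -1. -0.] w 0.0686 F [-0.6  0.3  1. ] T [0.03 0.   0.02] j [-1.12  0.38  0.76  1.97 -0.33  0.91  0.2 ]
shift tool [-0.0004  0.0004 -0.0001] norm 0.0006
toolY turn 0.04
```

View pics/s27.png

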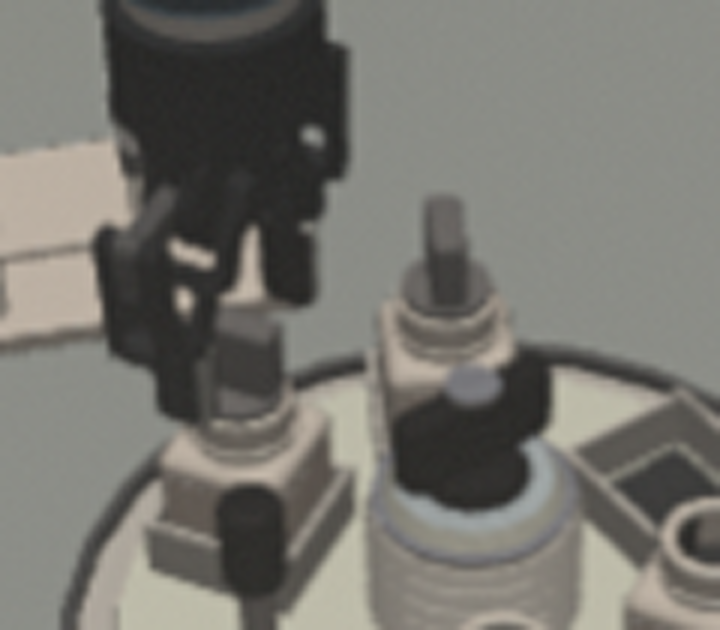

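Call:
{"fn": "play_rows", "kwargs": {"motion": [[[0,0,0],[0,0,0]],[[0,0,0],[0,0,0]],[[0,0,0],[0,0,0]],[[0,0,0],[0,0,0]],[[0,0,0],[0,0,0]],[[0,0,0],[0,0,0]]], "fingers": 1, "grip_force": 60}}

```text
t: 62.8
eef_pos: [0.4993, 0.2166, 0.1281]
ee_rot: [-0.693, -0.138, 0.139, 0.694]
ft_force: [-3.0, -0.4, 5.3]
width: 0.0131
```

Call:
{"fn": "play_rows", "kwargs": {"motion": [[[0,0,0],[0,8,0]],[[0,0,0],[0,8,0]],[[0,0,0],[0,8,0]],[[0,0,0],[0,8,0]],[[0,0,0],[0,8,0]],[[0,0,0],[0,8,0]],[[0,0,0],[0,8,0]],[[0,0,0],[0,8,0]],[[0,0,0],[0,8,0]],[[0,0,0],[0,8,0]],[[0,0,0],[0,0,0]]]}}

```text
t: 64.18
eef_pos: [0.5002, 0.2165, 0.1281]
ee_rot: [-0.62, 0.339, -0.34, 0.62]
ft_force: [-1.1, 0.1, 4.2]
width: 0.0131
```

```bash
python3 - <<'E'
from h import *
st(); snap("s28","side",(190,120,310,225),6)
E
```

```text
t 64.17 pos [0.5002 0.2165 0.1281] yaw -57.35 tilt [ 0.001 -1.     0.001] w 0.0131 F [-1.1  0.1  4.2] T [ 0.03  0.22 -0.01] j [-1.35  0.52  1.08  1.98 -0.56  0.97 -1.  ]
```

View pics/s28.png

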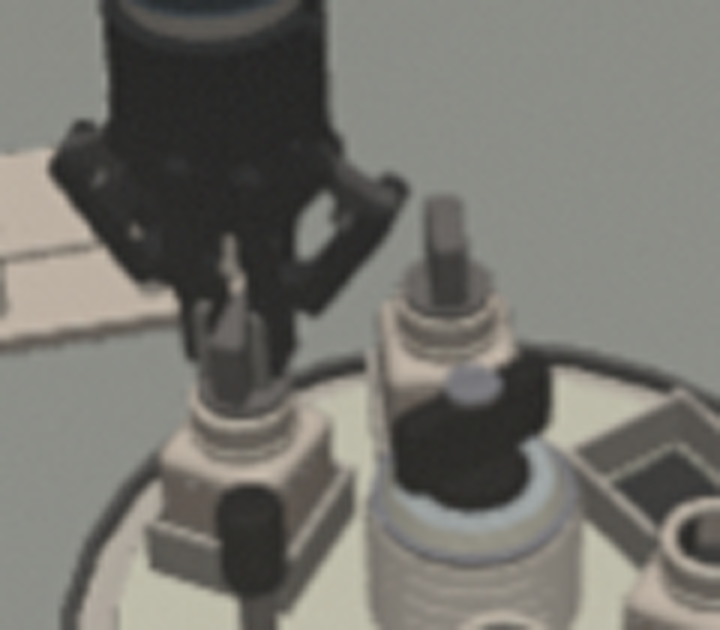

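Call:
{"fn": "play_rows", "kwargs": {"motion": [[[0,-0.004,0],[0,0,0]],[[0,-0.006,0],[0,0,0]],[[0,-0.008,0],[0,0,0]],[[0,-0.008,0],[0,0,0]],[[0,0,0],[0,0,0]]]}}

```text
t: 64.85
eef_pos: [0.5002, 0.2167, 0.1548]
ee_rot: [-0.62, 0.339, -0.34, 0.621]
ft_force: [0.2, 1.2, -0.4]
width: 0.0132
```

```bash
python3 - <<'E'
from h import *
st(); snap("s29","side",(190,120,310,225),6); pins("side",["tray_in"],2)
E
```

```text
t 64.85 pos [0.5002 0.2167 0.1548] yaw -57.42 tilt [-0.    -1.     0.002] w 0.0132 F [ 0.2  1.2 -0.4] T [-0.01 -0.02  0.05] j [-1.39  0.48  1.12  1.96 -0.52  1.02 -1.03]
side tray_in 0.75 [ 0.5083 -0.2259  0.0028]
side tray_in 0.58 [0.5006 0.2176 0.0794]
side tray_in 0.71 [ 5.105e-01 -2.281e-01  3.000e-04]
```

View pics/s29.png

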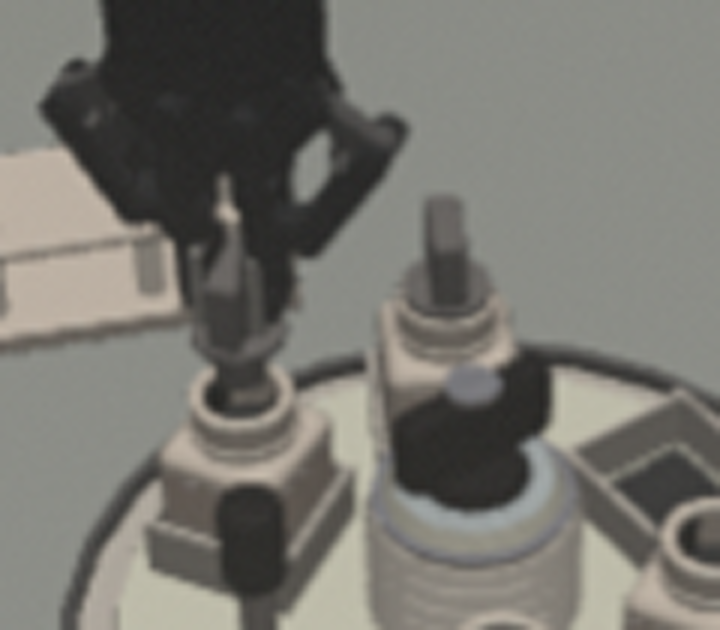

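Call:
{"fn": "play_rows", "kwargs": {"motion": [[[0,-0.027,0],[0,0,0]],[[0,-0.027,0],[0,0,0]],[[0,0,0],[0,-9.6,0]],[[0,0,0],[0,-9.6,0]],[[0,0,0],[0,-9.6,0]],[[0,0,0],[0,-9.6,0]],[[0,0,0],[0,-9.6,0]],[[0,0,0],[0,-9.6,0]],[[-0.004,0,-0.0517],[0,0,0]],[[-0.004,0,-0.0517],[0,0,0]],[[-0.004,0,-0.0517],[0,0,0]],[[-0.004,0,-0.0517],[0,0,0]],[[-0.004,0,-0.0517],[0,0,0]],[[-0.004,0,-0.0517],[0,0,0]],[[-0.004,0,-0.0517],[0,0,0]],[[-0.004,0,-0.0517],[0,0,0]],[[0,0,0],[0,0,0]],[[0,0,0],[0,0,0]]]}}

```text
t: 67.35
eef_pos: [0.4684, -0.1973, 0.2075]
ee_rot: [-0.707, -0.0, 0.001, 0.707]
ft_force: [1.0, 0.1, -0.2]
width: 0.0127
```

```bash
python3 - <<'E'
from h import *
st(); to((.468,-.197,.0325),0); snap("s30","side",(300,220,500,390),4)
E
```

```text
t 67.35 pos [ 0.4684 -0.1973  0.2075] yaw 0.1 tilt [-0.001 -1.     0.   ] w 0.0127 F [ 1.   0.1 -0.2] T [-0.   -0.02 -0.05] j [-0.69  0.25  1.15  2.   -0.27  1.06  0.58]
shift tool [-0.0002  0.175   0.0003] norm 0.175
toolY turn 0.1
```

View pics/s30.png

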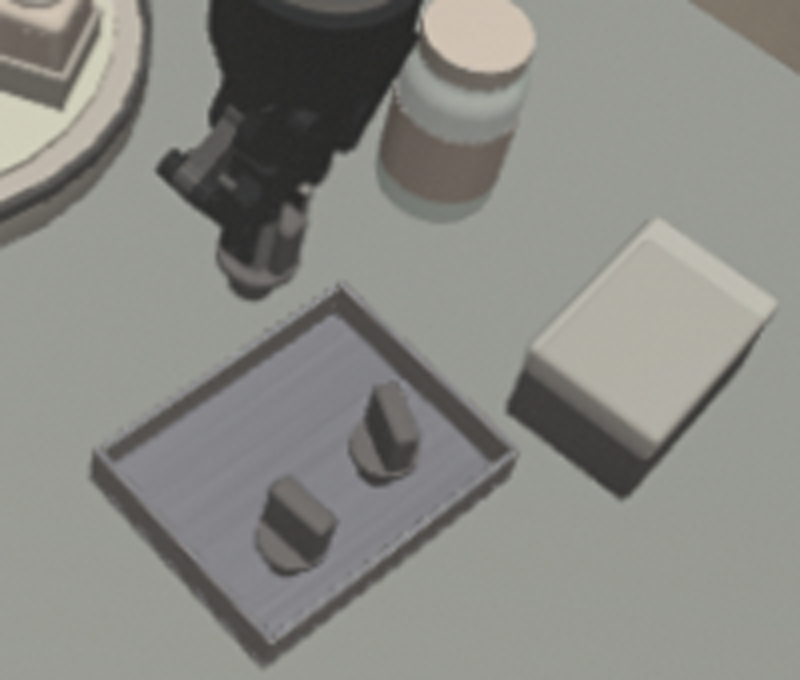

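Call:
{"fn": "play_rows", "kwargs": {"motion": [[[0,0.045,0],[0,0,0]],[[0,0.045,0],[0,0,0]],[[0,0.045,0],[0,0,0]],[[0,0.022,0],[0,0,0]],[[0,0.01,0],[0,0,0]],[[0,0.0075,0],[0,0,0]],[[0,0,0],[0,0,0]],[[0,0,0],[0,0,0]]]}}

```text
t: 68.4
eef_pos: [0.4696, -0.1975, 0.0342]
ee_rot: [0.707, 0.002, -0.0, -0.707]
ft_force: [0.8, -0.4, -0.5]
width: 0.0129
```

```bash
python3 - <<'E'
from h import *
st(); snap("s31","side",(300,220,500,390),4)
E
```

```text
t 68.4 pos [ 0.4696 -0.1975  0.0342] yaw 0.19 tilt [ 0.002 -1.    -0.   ] w 0.0129 F [ 0.8 -0.4 -0.5] T [-0.01 -0.02  0.02] j [-0.4   0.55  0.85  2.1  -0.62  0.75  0.85]
```

View pics/s31.png

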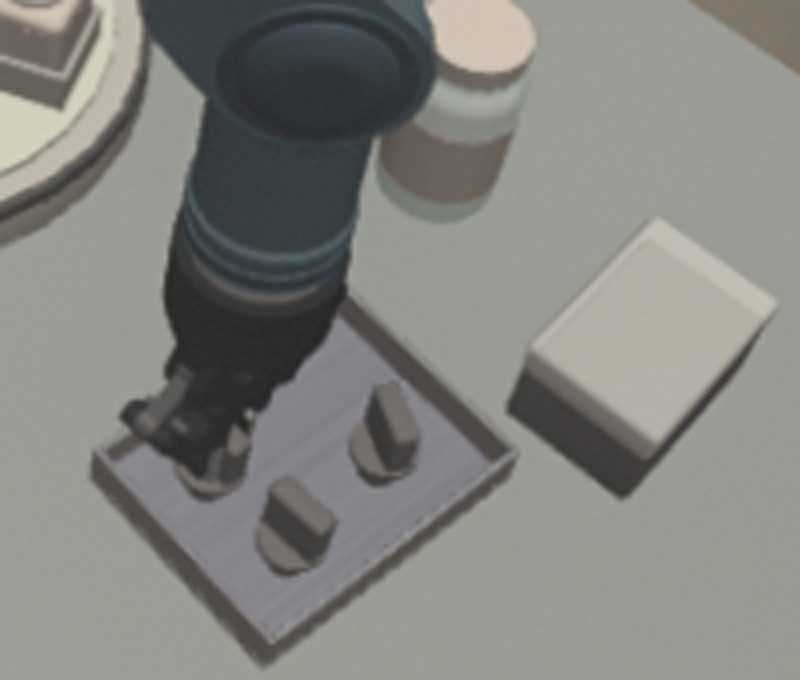

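Call:
{"fn": "play_rows", "kwargs": {"motion": [[[0,0.0015,0],[0,0,0]],[[0,0,0],[0,0,0]],[[0,0,0],[0,0,0]],[[0,0,0],[0,0,0]],[[0,-0.02,0],[0,0,0]],[[0,-0.04,0],[0,0,0]],[[0,-0.05,0],[0,0,0]],[[0,-0.05,0],[0,0,0]],[[0,-0.04,0],[0,0,0]],[[0,0,0],[0,0,0]]], "fingers": 0.6}}

```text
t: 69.7
eef_pos: [0.4711, -0.1984, 0.2349]
ee_rot: [-0.707, -0.004, -0.002, 0.707]
ft_force: [-0.8, -0.0, 0.2]
width: 0.0343
```

Call:
{"fn": "play_rows", "kwargs": {"motion": [[[0.0155,0,0.0507],[0,0,0]],[[0.0155,0,0.0507],[0,0,0]],[[0.0155,0,0.0507],[0,0,0]],[[0.0155,0,0.0507],[0,0,0]],[[0.0155,0,0.0507],[0,0,0]],[[0.0155,0,0.0507],[0,0,0]],[[0.0155,0,0.0507],[0,0,0]],[[0.0155,0,0.0507],[0,0,0]],[[0,0,0],[0,8.5,0]],[[0,0,0],[0,8.5,0]],[[0,0,0],[0,8.5,0]],[[0,0,0],[0,8.5,0]],[[0,0,0],[0,0,0]],[[0,0,0],[0,0,0]]], "fingers": 0.2}}

```text
t: 71.45
eef_pos: [0.591, 0.2084, 0.2308]
ee_rot: [0.677, -0.206, 0.205, -0.676]
ft_force: [0.3, -0.3, 0.1]
width: 0.0681
```

```bash
python3 - <<'E'
from h import *
st(); to((.5938,.2078,.1275),-34)
E
```

```text
t 71.45 pos [0.591  0.2084 0.2308] yaw -33.73 tilt [-0.001 -1.    -0.001] w 0.0681 F [ 0.3 -0.3  0.1] T [0.01 0.02 0.05] j [-1.21  0.57  1.12  1.69 -0.54  1.23 -0.56]
shift tool [0.0027 0.1033 0.0012] norm 0.1034
toolY turn 0.27
```

Call:
{"fn": "play_rows", "kwargs": {"motion": [[[0.0022,0.02,0.001],[0,0,0]],[[0,0.03,0],[0,0,0]],[[0,0.03,0],[0,0,0]],[[0,0.0233,0],[0,0,0]],[[0,0,0],[0,0,0]],[[0,0,0],[0,0,0]]]}}

```text
t: 72.2
eef_pos: [0.5947, 0.2081, 0.1292]
ee_rot: [-0.676, 0.205, -0.206, 0.677]
ft_force: [0.6, 0.1, 0.4]
width: 0.0682
```

```bash
python3 - <<'E'
from h import *
st(); to((.5938,.2078,.1275),-34); snap("s32","side",(190,120,310,225),6)
E
```

```text
t 72.2 pos [0.5947 0.2081 0.1292] yaw -33.83 tilt [ 0.001 -1.     0.001] w 0.0682 F [0.6 0.1 0.4] T [-0.02  0.02  0.01] j [-1.14  0.67  1.01  1.77 -0.64  1.07 -0.49]
shift tool [-0.0006  0.0017 -0.0008] norm 0.002
toolY turn 0.17
```

View pics/s32.png

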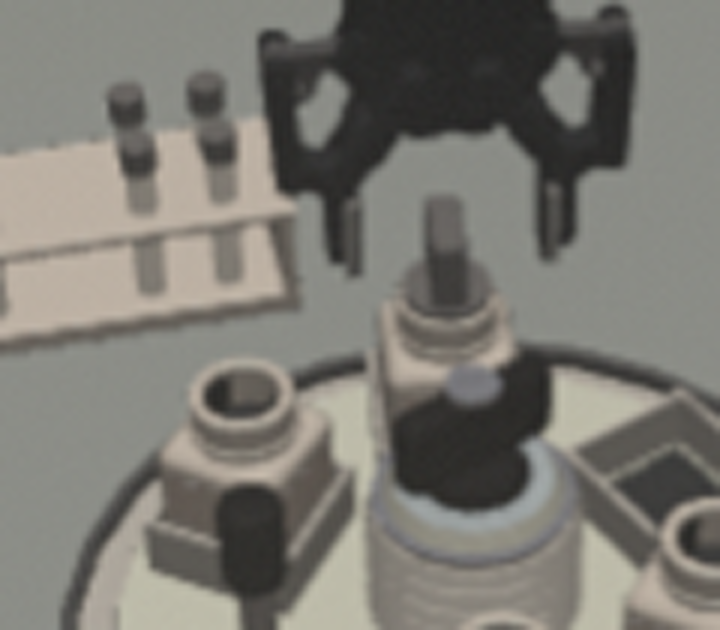

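Call:
{"fn": "play_rows", "kwargs": {"motion": [[[0,0.001,0],[0,0,0]],[[0,0,0],[0,0,0]],[[0,0,0],[0,0,0]],[[0,0,0],[0,0,0]],[[0,0,0],[0,0,0]],[[0,0,0],[0,0,0]]], "fingers": 1, "grip_force": 60}}

```text
t: 73.0
eef_pos: [0.594, 0.2085, 0.1279]
ee_rot: [-0.676, 0.206, -0.206, 0.677]
ft_force: [-1.3, -0.3, 4.1]
width: 0.0128
```

Call:
{"fn": "play_rows", "kwargs": {"motion": [[[0,0,0],[0,-8,0]],[[0,0,0],[0,-8,0]],[[0,0,0],[0,-8,0]],[[0,0,0],[0,-8,0]],[[0,0,0],[0,-8,0]],[[0,0,0],[0,-8,0]],[[0,0,0],[0,-8,0]],[[0,0,0],[0,-8,0]],[[0,0,0],[0,-8,0]],[[0,0,0],[0,-8,0]],[[0,0,0],[0,0,0]]]}}

```text
t: 74.38
eef_pos: [0.5943, 0.208, 0.1279]
ee_rot: [-0.651, -0.277, 0.276, 0.651]
ft_force: [-0.7, -0.0, 3.9]
width: 0.0127
```

```bash
python3 - <<'E'
from h import *
st(); snap("s33","side",(190,120,310,225),6)
E
```

```text
t 74.38 pos [0.5943 0.208  0.1279] yaw 46.06 tilt [ 0.001 -1.    -0.   ] w 0.0127 F [-0.7 -0.   3.9] T [-0.05  0.14  0.03] j [-0.93  0.54  0.69  1.76 -0.4   0.99  0.72]
```

View pics/s33.png

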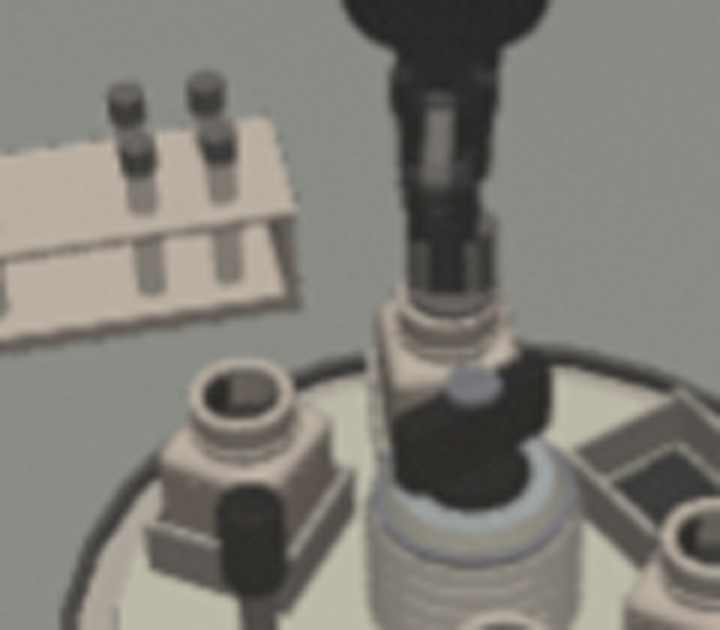

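Call:
{"fn": "play_rows", "kwargs": {"motion": [[[0,-0.004,0],[0,0,0]],[[0,-0.006,0],[0,0,0]],[[0,-0.008,0],[0,0,0]],[[0,-0.008,0],[0,0,0]],[[0,0,0],[0,0,0]]]}}

```text
t: 75.05
eef_pos: [0.5947, 0.2085, 0.1547]
ee_rot: [-0.65, -0.278, 0.276, 0.651]
ft_force: [0.1, 0.2, 0.8]
width: 0.0125
```

```bash
python3 - <<'E'
from h import *
st(); snap("s34","side",(190,120,310,225),6); pins("side",["tray_in"],2)
snap("s34b","side",(300,220,500,390),4)
E
```

```text
t 75.05 pos [0.5947 0.2085 0.1547] yaw 46.16 tilt [ 0.002 -1.    -0.001] w 0.0125 F [0.1 0.2 0.8] T [ 0.    0.04 -0.06] j [-0.95  0.5   0.71  1.74 -0.38  1.03  0.7 ]
side tray_in 0.96 [ 0.5117 -0.228   0.0027]
side tray_in 0.84 [ 0.5133 -0.2264  0.0037]
```

View pics/s34.png

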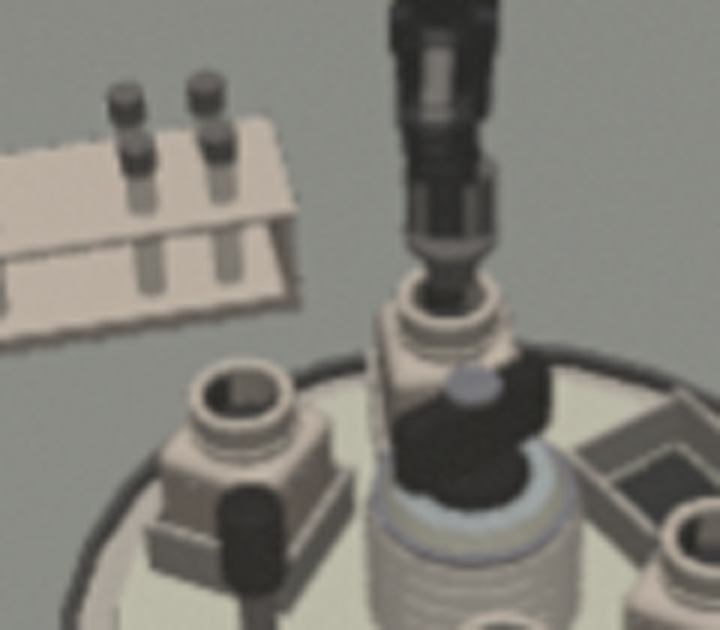

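View pics/s34b.png

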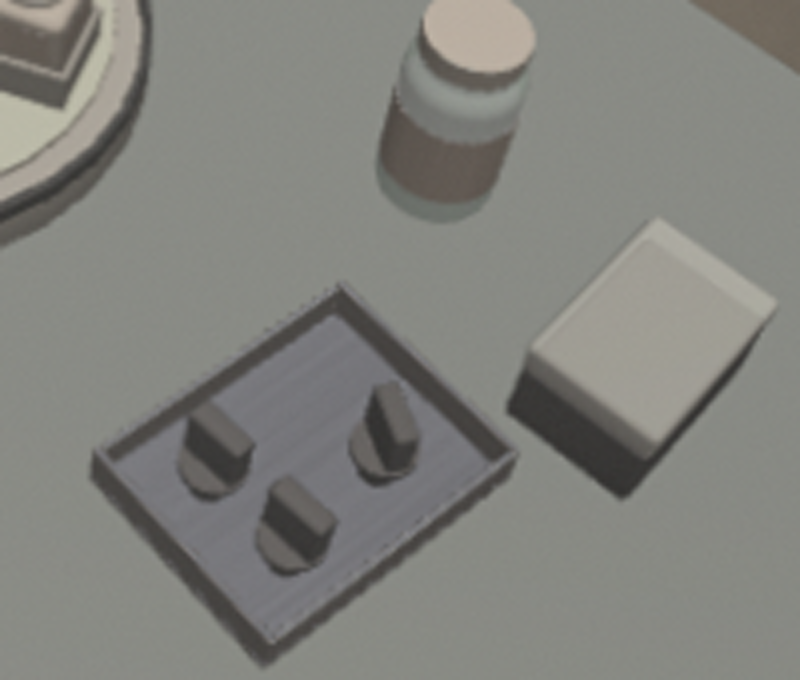

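```bash
python3 - <<'E'
from h import *
print(ray("side",[(410,267)],0), ray("side",[(300+478/4,220+30/4)],.125))
pins("side",["buffer"],1);pins("top",["buffer"],1)
E
```

```text
[[ 0.71141994 -0.15905921  0.        ]] [[ 0.7125685  -0.15168286  0.125     ]]
side buffer 0.65 [ 0.7177 -0.1499 -0.0012]
top buffer 0.78 [ 0.7124 -0.1494 -0.0014]
top buffer 0.6 [0.591  0.2053 0.0805]
```

Call:
{"fn": "play_rows", "kwargs": {"motion": [[[0,-0.027,0],[0,0,0]],[[0,-0.027,0],[0,0,0]],[[0,0,0],[0,9.2,0]],[[0,0,0],[0,9.2,0]],[[0,0,0],[0,9.2,0]],[[0,0,0],[0,9.2,0]],[[0,0,0],[0,9.2,0]],[[-0.0062,0,-0.0504],[0,0,0]],[[-0.0062,0,-0.0504],[0,0,0]],[[-0.0062,0,-0.0504],[0,0,0]],[[-0.0062,0,-0.0504],[0,0,0]],[[-0.0062,0,-0.0504],[0,0,0]],[[-0.0062,0,-0.0504],[0,0,0]],[[-0.0062,0,-0.0504],[0,0,0]],[[-0.0062,0,-0.0504],[0,0,0]],[[0,0,0],[0,0,0]],[[0,0,0],[0,0,0]]]}}

```text
t: 77.68
eef_pos: [0.5455, -0.1949, 0.2074]
ee_rot: [-0.707, -0.001, 0.001, 0.707]
ft_force: [-0.5, 1.1, -0.5]
width: 0.0133
```

```bash
python3 - <<'E'
from h import *
st(); to((.545,-.195,.0325),0); snap("s35","side",(300,180,500,350),4)
E
```

```text
t 77.67 pos [ 0.5455 -0.1949  0.2074] yaw 0.13 tilt [ 0.    -1.     0.001] w 0.0133 F [-0.5  1.1 -0.5] T [ 0.04 -0.05 -0.02] j [-0.53  0.42  1.01  1.83 -0.39  1.11  0.62]
shift tool [-0.0005  0.1749 -0.0002] norm 0.1749
toolY turn 0.13
```

View pics/s35.png

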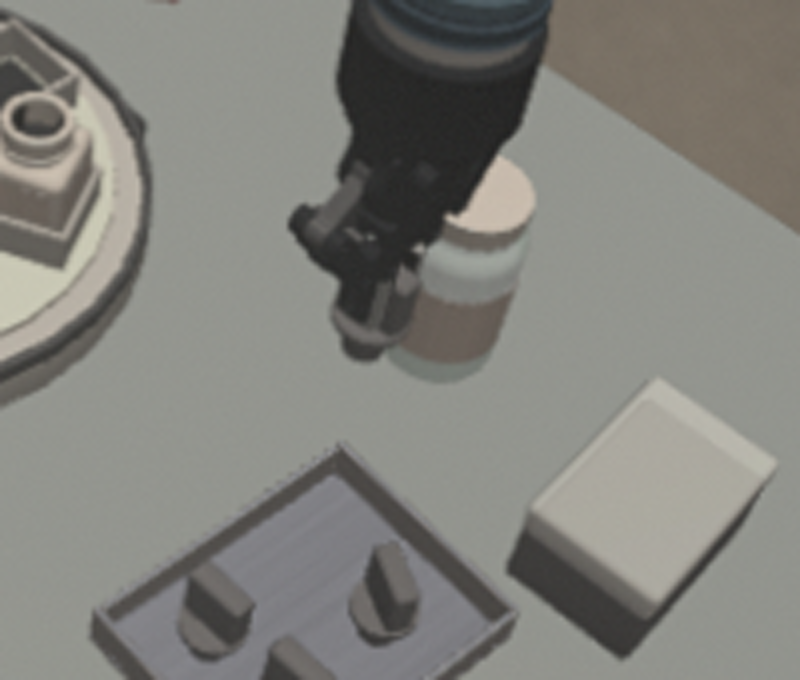

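Call:
{"fn": "play_rows", "kwargs": {"motion": [[[0,0.045,0],[0,0,0]],[[0,0.045,0],[0,0,0]],[[0,0.045,0],[0,0,0]],[[0,0.022,0],[0,0,0]],[[0,0.01,0],[0,0,0]],[[0,0.0075,0],[0,0,0]],[[0,0,0],[0,0,0]],[[0,0,0],[0,0,0]]]}}

```text
t: 78.72
eef_pos: [0.5464, -0.1955, 0.0342]
ee_rot: [0.707, 0.002, -0.0, -0.707]
ft_force: [0.6, -0.4, -0.2]
width: 0.0128
```

```bash
python3 - <<'E'
from h import *
st(); snap("s36","side",(300,220,500,390),4)
E
```

```text
t 78.72 pos [ 0.5464 -0.1955  0.0342] yaw 0.16 tilt [ 0.002 -1.    -0.   ] w 0.0128 F [ 0.6 -0.4 -0.2] T [-0.   -0.    0.02] j [-0.36  0.65  0.8   1.93 -0.63  0.83  0.78]
```

View pics/s36.png

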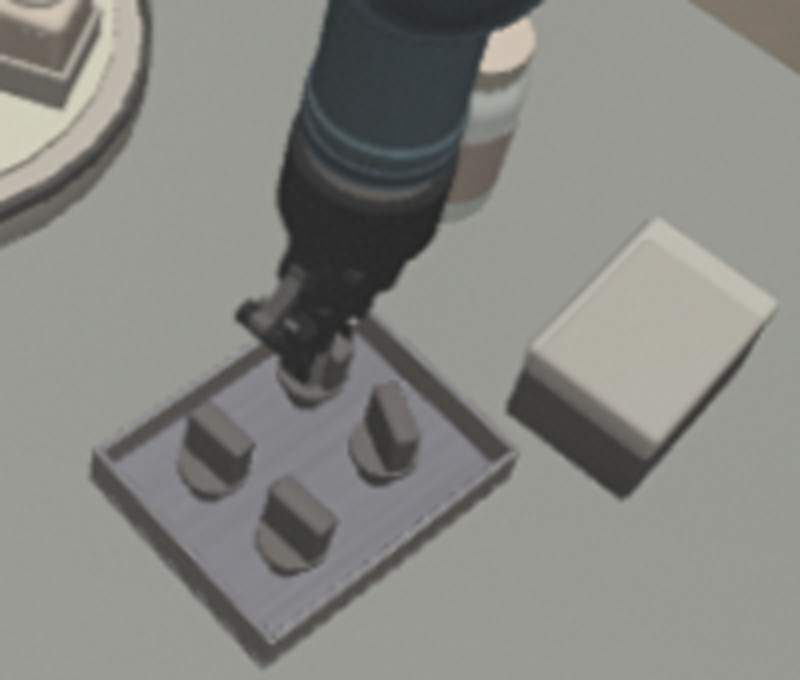

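Call:
{"fn": "play_rows", "kwargs": {"motion": [[[0,0.0015,0],[0,0,0]],[[0,0,0],[0,0,0]],[[0,0,0],[0,0,0]],[[0,0,0],[0,0,0]],[[0,-0.02,0],[0,0,0]],[[0,-0.04,0],[0,0,0]],[[0,-0.05,0],[0,0,0]],[[0,-0.05,0],[0,0,0]],[[0,-0.05,0],[0,0,0]],[[-0.031,0,0.034],[0,0,0]],[[-0.031,0,0.034],[0,0,0]],[[-0.031,0,0.034],[0,0,0]],[[-0.031,0,0.034],[0,0,0]],[[0,0,0],[0,0,0]],[[0,0,0],[0,0,0]]], "fingers": 0.6}}

```text
t: 80.65
eef_pos: [0.4218, -0.0602, 0.2421]
ee_rot: [-0.706, -0.001, 0.0, 0.708]
ft_force: [-1.5, -0.3, 1.0]
width: 0.0341
```

```bash
python3 - <<'E'
from h import *
st(); snap("s37","side"); snap("t37","top",(190,150,450,275),3)
tabview("s38","side",(195,225,255,275),12,())
im=np.mean([imaging.read_camera("top").astype(float).mean(2) for _ in range(4)],0)
for r in (254,255,258,259): print(r,im[r,240:262].round(0).astype(int).tolist())
E
```

```text
t 80.65 pos [ 0.4218 -0.0602  0.2421] yaw 0.1 tilt [ 0.002 -1.     0.002] w 0.0341 F [-1.5 -0.3  1. ] T [-0.05 -0.03 -0.  ] j [-1.09 -0.24  1.03  2.13  0.23  1.15 -0.16]
254 [148, 148, 148, 148, 148, 149, 149, 150, 140, 95, 48, 44, 86, 131, 148, 149, 149, 148, 148, 148, 148, 148]
255 [147, 148, 148, 148, 149, 148, 149, 148, 137, 91, 47, 53, 100, 137, 148, 149, 149, 149, 148, 149, 148, 148]
258 [148, 148, 147, 148, 147, 149, 146, 137, 111, 70, 42, 70, 125, 146, 149, 148, 148, 148, 148, 148, 148, 147]
259 [149, 150, 149, 149, 148, 148, 140, 132, 101, 62, 44, 77, 129, 148, 149, 148, 148, 148, 148, 148, 149, 148]
```

View pics/s37.png

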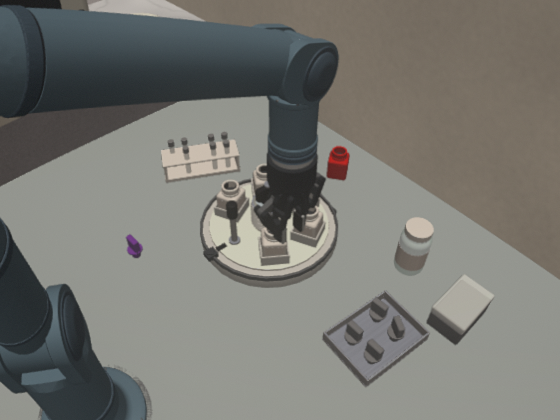

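View pics/t37.png

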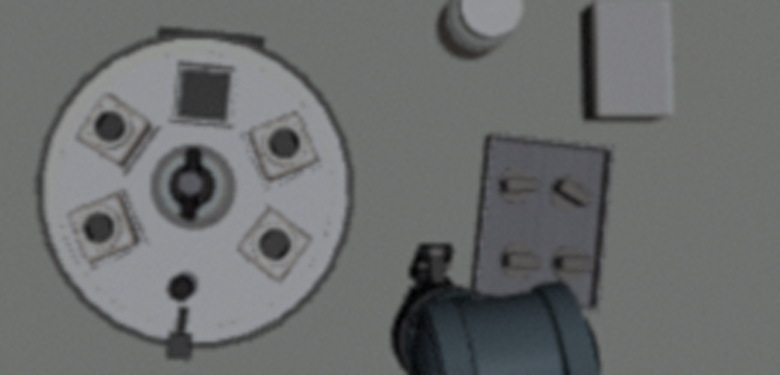

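View pics/s38.png

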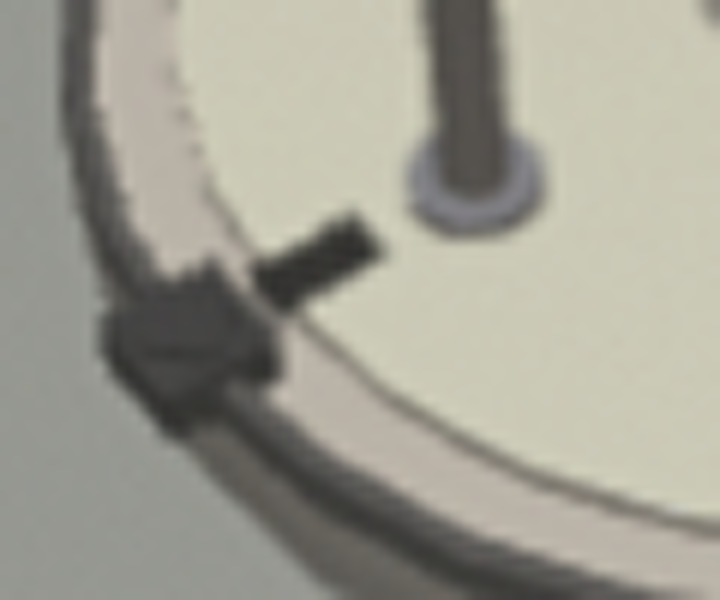

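```bash
python3 - <<'E'
from h import *
print(job_done()); st()
E
```

```text
the job is handed in; nothing more can be done
None
the job is handed in; nothing more can be done
```

The carousel is home and clamped, and all four stoppered bottles are open with their stoppers in the tray. I handed the job in at about 81 s.

- **Clamp:** I unscrewed it about 110° to 115° (roughly 1.95 rad). I later screwed it back to the hard stop, where the wrist torque rose to about 2.2 Nm. The wing ended at its starting angle to within about half a degree.
- **Carousel:** I swung it about 94° clockwise by the knob, then gripped the knob again for a correction of about 1.5°. Pixel edges put the tab about 0.5° from the pointer. The detector readings scatter by about ±1.5° and disagree in sign between the two cameras. The tab did not move during tightening or opening.
- **Stoppers:** Each of the four was twisted 80°, came out with no notable pull, and left its bottle in its pocket.
- **Tray:** It was knocked a few centimetres partway through. I caught this before the first placing and measured it again. All four stoppers stand upright inside it.
- **Final check:** The last pictures show four open bottles, the wing at its tight angle and the tab at the pointer. The tip box, jar, tube rack and look-alikes appear untouched. The gripper was clear of everything. Those were the last checks before hand-in; nothing could be read after it.

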